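# Present a filter plate from a bench filter unit

### The arm

A 7-joint arm with a two-finger parallel gripper is mounted at the origin on a cart in front of the work surface, level with it; the furniture and walls round the work are solid. World frame = base frame: x ahead of the robot, y to its left, z up, the work surface at z = 0. Lengths are in m, angles in rad, forces in N, time in s.
With the tool pointing down it reaches from about 0.35 to 0.9 m from the base axis. Payload 19.9 kg.
Tool frame: the origin (TCP) lies between the finger pads; the fingertips stand 8 mm ahead of it and the grasp point (between the pads) lies 11 mm behind it (manip.tip_extent is the distance from the TCP to the fingertips, in m); z points along the fingers, y is the direction in which the jaws open and shut (so a half turn about z gives the same grasp; the last joint's range is limited). The gripper opens to 94 mm and grips with 3 to 60 N. Pads are 16 mm wide; open, the fingers measure 119 mm over their backs; the gripper's body (75 mm by 177 mm) begins 78 mm behind the grasp point.
Start: joints at [-1.29, 0.417, -0.01, 1.614, 0.005, 1.111, -0.053], TCP at [0.198, 0.593, 0.183] pointing down, gripper open.
Joint ranges: [-2.81, 2.81], [-0.39, 2.02], [-1.27, 1.25], [0.06, 2.57], [-1.19, 4.33], [0.19, 2], [-2.82, 2.82]. Speed limits (rad/s): [1.89, 1.89, 2.39, 2.39, 3.01, 3.01, 3.01].

### API

Orientations are given as a rotation vector (axis times angle).
In Python, from rig import manip gives the robot as it stands.
- The arm moves only by the shell command python3 -m crank 'ROWS'. ROWS is JSON, a list of rows, each a list of 7 numbers: the closure, from -1 (fully open) to 1 (shut), then the shift along the tool's x, y, z in cm, then the turn, a rotation vector about the tool's x, y, z in degrees. A call has 1 to 10 rows; each row shifts and turns the pose as measured when the row begins, along the tool's axes as they then stand; what a row does not reach is not made up. A row lasts 1/10 s, in which the tool goes at most 50 mm and 8.59 degrees, less where a joint would pass 70% of its speed; a pose out of reach is approached as far as the arm can. A call with a gripper value outside its range is refused whole. The fingers move at their own pace and stop on an object; the grip force is fixed at half the most. Time passes only in rows, so rows that do not move let the fingers close. It gives the time, the measured TCP pose, the force and the opening at its end, in the units of the state.
- manip.sense(): the state, without advancing time (a new reading comes with each control period).
- manip.capture(name): name is "scene" or "top"; returns a dict with "image" (384x512x3 uint8, red, green, blue), "range_z" (384x512 float32, m along the optical axis (not along the pixel's ray), 0 where there is no reading), "fovy" (degrees; the focal length in pixels is half the picture's height over the tangent of half this angle, whatever the lens; pixels are square), "cx", "cy" (the principal point, pixels), "k1" (the pictures are not rectified: a ray, as slopes to the right and down, at radius r is drawn at 1 + k1 r^2 times it, then the intrinsics apply), "eye" and "attitude" of the camera in the world. Camera axes: x right, y down, z forward; pixel columns grow to the right and rows downward; lengths in m; the calibration is good to about 2 mm. A picture is of the moment at which its call begins.
- manip.job_done(): hands the job in, once; it reports no verdict.
Trained networks look in a picture, given as the dict that the camera call returned (one of the last four; its "shot" number tells which), for a name from the list of things; names that differ only in an ending like _2 or _b are one class to them, and where a whole thing is asked for, a point or a joint stands for the part that bears it (a point fixed in the world has none). Each returns a list of dicts, best first, with "score" (0 to 1); they miss things now and then, are a little off and sometimes report something else, mostly with a low value. They report only what shows in the picture. A call takes as long as a camera call. They do not tell look-alikes from the thing itself.
- manip.look_for(picture, name): "extent" ([left, top, right, bottom] in pixels, round what is visible of it).
- manip.landmark_of(picture, name): "location" ([row, column] in pixels: a listed point, or the origin of a listed thing).
The state is a dict: "clock": time; "joints": joint angles; "qd": joint speeds; "joint_torque": joint torques, N m; "tool_pos": TCP position; "tool_rot": TCP orientation; "force": force on the tool from outside, world axes, zero at the start; "wrist_torque": the same for the moment, N m; "grip_width": finger opening in m.
Only numpy, scipy, OpenCV 4.12 (cv2) and the standard library are available. Lean on these libraries where they do the work, as an engineer would, in place of code of your own. Each camera call takes 0.05 s, during which the arm holds its last target.

### The job

Check the filter: lift the loose round dust cap off the bench filter unit's flap and stand it open side down on the bare worktop, then swing the flap up until it stands open by itself, about upright or further. Draw the filter plate (the one with the pull tab) up out of its slot, leaving the plain blanking plate in place, and finish while still holding the filter plate: motionless, upright with its tab on top, about a hand's breadth above the middle of the shallow steel tray, clear of the tray and the unit. Leave the small bottle, the dish and the carton nearby alone.

Things in the scene. Friction and masses are not known exactly. Their poses are not given: they have to be found in the camera images.
- filter_unit: White box fixed to the worktop, 150 (x) x 120 (y) x 95 mm high, open on top under its grey flap; origin under its centre; -x is the louvred front, +x the hinged back. Inside two slots across y, at x = -35 and x = +10 mm, 45 mm apart; the floor is 8 mm up, the guide ribs (at the side walls only) end 52 mm up. Inner width 106 mm in y.
- flap (a joint): Opening angle of the flap in rad: 0 shut, 1.57 upright, stop at 1.92. Turns about the unit's y axis, free front edge up and back. The hinge is stiff: the flap stays where it is left and needs 1 to 3 N at the fin.
- flap_hinge (a point): Point on the flap's hinge line, mid-length: 75 mm behind the unit's origin, 98 mm up. The flap is 150 x 120 x 6 mm, from the hinge forward; shut, its top is 101 mm above the worktop.
- flap_fin (a point): Top of the upright grip fin on the flap: 138 mm forward of the hinge line, 37 mm above it when shut; turns with the flap. The fin is 14 mm wide (unit y), 20 mm long (unit x), 34 mm tall from the flap's top, its centre 12 mm from the free edge. Pinched across its width it can pivot between the fingers.
- dust_cap: Loose white round cap, 45 mm across, 34 mm tall, closed on top, open below, 40 g; origin at the centre of its open rim, z up through the closed top. Sits over a stub (31 mm across, 14 mm tall) on the flap, rim on the flap, 60 mm forward of the hinge line. Lifts straight off.
- filter_plate: Filter plate standing upright in one of the two slots under the flap: frame 8 (x) x 100 (y) x 52 mm high round a pleated panel, and a pull tab on its top edge, 8 x 26 (y) x 25 mm high, centred, top 77 mm above the origin. About 60 g. Origin at the middle of its lower edge, z up. Play in the slot 1.5 to 3 mm.
- blank_plate: Plain solid blanking plate with no tab, 8 x 100 x 52 mm, in the other slot; origin at the middle of its lower edge. Stays where it is.
- catch_tray: Shallow open steel tray fixed to the worktop, 150 (x) x 180 (y) x 20 mm high, 5 mm walls; origin under its centre. It stands left or right of the unit.
- small_bottle: Bystander: white bottle, 52 mm across, 78 mm tall, loose; origin under its centre.
- dish: Bystander: flat round dish, 91 mm across, 15 mm tall, loose; origin under its centre.
- film_box: Bystander: oblong carton 63 (x) x 147 (y) x 62 mm high, loose; origin under its centre.
There are look-alikes about, which are no part of the job. Several things have the shape of the dust_cap; the one meant has the colours described above.

How it is judged:
On the way, in this order (a step that is already met when the one before it is completed fails the run):
1. the dust cap stands open side down on the worktop, let go (height (world z) of dust_cap below 0.004 m and angle between dust_cap's own z axis and vertical below 0.1 rad and linear speed of dust_cap below 0.02 m/s and contact force between the fingers and dust_cap below 0.05 N), for 0.2 s.
2. the flap stands open by itself (1.3 rad or more), let go, with the filter plate still in its slot (value of joint flap above 1.3 rad and contact force between the fingers and filter_unit below 0.05 N and z of filter_plate in the frame of filter_unit below 0.02 m), for 0.2 s.
3. the filter plate is drawn up clear of the unit in the fingers (z of filter_plate in the frame of filter_unit above 0.1 m and contact force between the fingers and filter_plate above 0.5 N), for 0.1 s.
At the end, for the whole second after the job is handed in: Filter plate held still, upright within 0.25 rad, lower edge 50 to 250 mm above the worktop, centre within 40 mm of the tray's centre, touching neither unit nor tray; flap open 1.3 rad or more; blanking plate in its slot; cap standing open side down on the worktop, let go (all of step 1 and contact force between the fingers and filter_plate above 0.5 N and height (world z) of filter_plate between 0.05 and 0.25 m and horizontal distance between filter_plate and catch_tray below 0.04 m and angle between filter_plate's own z axis and vertical below 0.25 rad and linear speed of filter_plate below 0.03 m/s and angular speed of filter_plate below 0.3 rad/s and contact force between filter_plate and filter_unit below 0.05 N and contact force between filter_plate and catch_tray below 0.05 N and value of joint flap above 1.3 rad and z of blank_plate in the frame of filter_unit below 0.012 m and horizontal distance between blank_plate and filter_unit below 0.08 m); the arm keeps its last pose, push and grip.
It fails at once if the small bottle, dish or carton is moved more than 25 mm (distance of any of small_bottle, dish, film_box from where it was at the start of the episode above 0.025 m).
It fails at once if the blanking plate is lifted out of its slot (z of blank_plate in the frame of filter_unit above 0.03 m).
It also fails if it takes over 72 s, if anything falls off the work surface, if the arm or the gripper's body presses on something with over 40 N, if the wrist force passes 120 N, or if a joint passes its speed limit or range.

## Working session

There is one attempt and no reset: what is moved stays moved. The work goes in short steps, Python scripts to look and compute and a shell command to move; the robot and the scene stay as the last step left them, time stands still between calls to the robot, and variables do not carry over. Pictures are saved under pics/ and viewed, and the job is handed in when it is done.

```bash
ls; mkdir -p pics; cat > h.py <<'E'
import numpy as np, cv2
from scipy.spatial.transform import Rotation as R
from rig import manip
def Rm(a):
    a=np.array(a,float)
    if a.shape==(3,3): return a
    if a.size==3: return R.from_rotvec(a).as_matrix()
    return R.from_quat(a).as_matrix()
def K(p):
    f=p['image'].shape[0]/2/np.tan(np.radians(p['fovy'])/2)
    return np.array([[f,0,p['cx']],[0,f,p['cy']],[0,0,1.]])
def world(p,uv,z=None):
    """uv Nx2 (col,row); uses depth"""
    uv=np.atleast_2d(np.array(uv,float))
    # distortion: x_d = x(1+k1 r^2)
    n=cv2.undistortPointsIter(uv.reshape(-1,1,2),K(p),np.array([p['k1'],0,0,0.]),None,None,(3,50,1e-9)).reshape(-1,2)
    ray=np.c_[n,np.ones(len(n))]
    A=Rm(p['attitude']); e=np.array(p['eye'])
    if z is None:
        d=p['range_z'][np.clip(uv[:,1].round().astype(int),0,383),np.clip(uv[:,0].round().astype(int),0,511)]
        return e+(ray*d[:,None])@A.T
    w=ray@A.T
    return e+w*((z-e[2])/w[:,2])[:,None]
def cloud(p):
    h,w=p['range_z'].shape
    u,v=np.meshgrid(np.arange(w),np.arange(h))
    return world(p,np.c_[u.ravel(),v.ravel()]).reshape(h,w,3)
def save(p,n,crop=None,s=1):
    im=p['image'][:,:,::-1]
    if crop: l,t,r,b=crop; im=im[t:b,l:r]
    im=cv2.resize(im,None,fx=s,fy=s,interpolation=cv2.INTER_CUBIC)
    cv2.imwrite('pics/'+n,im)
def grab(n):
    p=manip.capture(n); return p
E
python3 - <<'E'
from h import *
import pickle
for c in ['scene','top']:
    p=grab(c); print(c,p['fovy'],p['cx'],p['cy'],p['k1'],p['eye'],np.array(p['attitude']).shape)
    save(p,c+'0.png',s=1.5)
    pickle.dump(p,open(c+'0.pkl','wb'))
    for n in ['filter_unit','flap_hinge','flap_fin','dust_cap','filter_plate','blank_plate','catch_tray','small_bottle','dish','film_box']:
        try:
            for d in manip.landmark_of(p,n)[:5]:
                r,cc=d['location']; print(n,round(d['score'],2),[round(r),round(cc)],world(p,[[cc,r]])[0].round(3))
        except Exception as e: print(n,e)
print(manip.sense())
E
```

```text
pics
scene 56.88041620799284 254.18334142943465 192.508891890995 -0.00531039708786112 [ 0.10772516 -0.78186354  0.86136862] (3,)
filter_unit 0.7 [243, 231] [ 0.464 -0.162  0.059]
flap_hinge 0.78 [212, 254] [ 0.635 -0.033 -0.002]
flap_fin 0.74 [217, 210] [ 0.432 -0.101  0.136]
dust_cap 0.63 [263, 274] [ 0.54  -0.277  0.031]
dust_cap 0.54 [202, 238] [0.6   0.016 0.024]
dust_cap 0.51 [216, 234] [ 0.495 -0.128  0.126]
dust_cap 0.51 [216, 264] [ 0.631 -0.1    0.033]
dust_cap 0.51 [212, 213] [ 0.466 -0.054  0.101]
blank_plate 0.3 [240, 231] [ 0.46  -0.165  0.076]
catch_tray 0.78 [322, 291] [ 0.476 -0.44   0.004]
small_bottle 0.71 [233, 321] [ 0.714 -0.281  0.061]
small_bottle 0.47 [181, 244] [ 0.701  0.134 -0.003]
small_bottle 0.37 [218, 234] [ 0.493 -0.129  0.12 ]
dish 0.66 [177, 180] [0.495 0.276 0.013]
film_box 0.65 [237, 317] [ 0.714 -0.269  0.035]
top 51.467525835850935 252.96243758831355 185.64223163849454 0.04897814592943093 [ 0.51762789 -0.06670655  1.16848567] (3,)
filter_unit 0.69 [229, 266] [ 0.495 -0.102  0.136]
flap_hinge 0.68 [201, 275] [ 0.571 -0.133  0.048]
dust_cap 0.63 [2
[... 465 characters left out ...]
: 1.1, 'joints': array([-1.28953876,  0.41736647, -0.01032087,  1.61362568,  0.00472253,
        1.11067669, -0.05302478]), 'qd': array([-1.06673078e-03, -1.35599793e-03,  5.09628938e-04, -6.22277571e-04,
       -5.27963260e-04,  1.33485003e-04,  5.80588996e-05]), 'joint_torque': array([-1.16231611e-03, -8.51013565e+01,  6.38148263e-01, -4.26299286e+01,
       -4.89223574e-02,  1.37880631e-02,  8.17671366e-05]), 'tool_pos': array([0.19822507, 0.5927057 , 0.18323513]), 'tool_rot': array([ 5.04770362e-01,  3.10073356e+00, -8.94785971e-05]), 'force': array([-0.5407823 , -0.04249759, -0.15116091]), 'wrist_torque': array([ 0.06484644, -0.04157023, -0.05546487]), 'grip_width': 0.09406747215065445}
```

View pics/scene0.png

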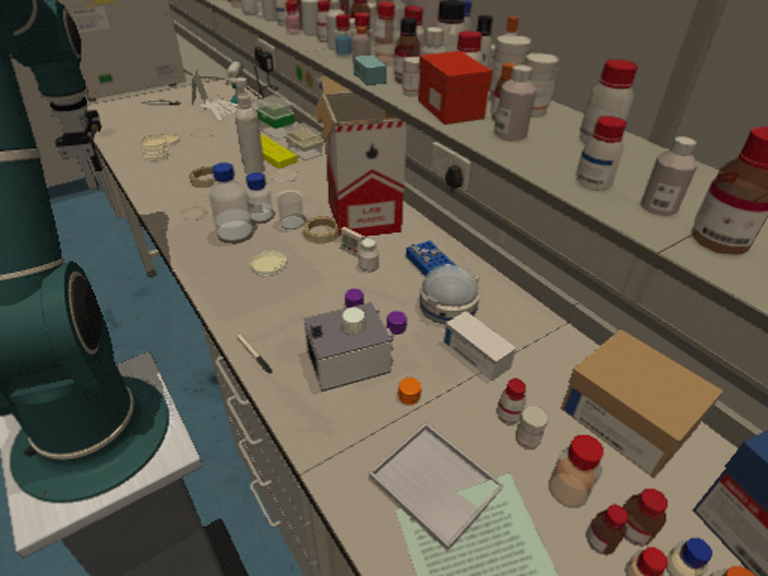

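View pics/top0.png

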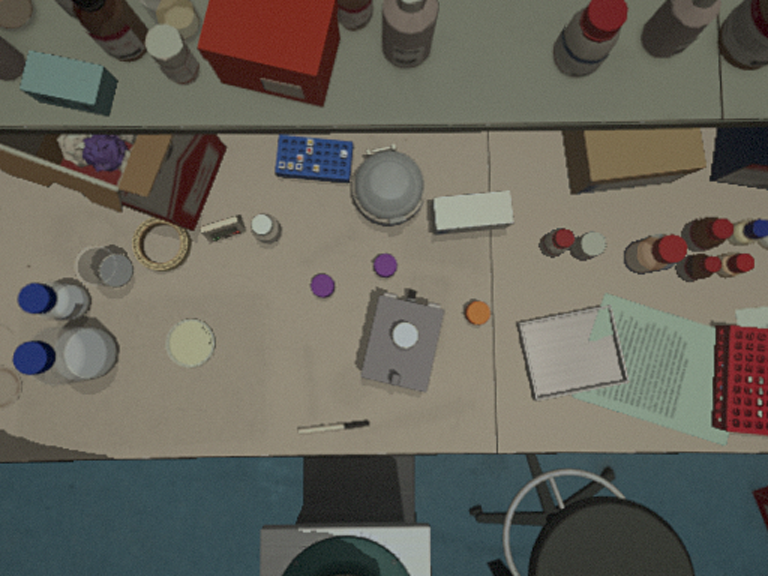

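The dust cap candidates, in top-view pixels, are white (270,223) on the flap, purple (257,177) and (215,190), and orange (318,208) on the worktop. The white one on the flap fits the description. I'll confirm it in a crop and fit the poses.

```bash
python3 - <<'E'
from h import *
import pickle
p=pickle.load(open('top0.pkl','rb')); C=cloud(p)
save(p,'crop0.png',(225,180,340,275),6)
Z=C[...,2]
def rect(mask,n):
    mask=mask.astype(np.uint8); k,l,st,_=cv2.connectedComponentsWithStats(mask)
    i=1+np.argmax(st[1:,4]); q=C[l==i]
    (c,s,a)=cv2.minAreaRect((q[:,:2]*1000).astype(np.float32)); print(n,'rect',np.round(c,1),np.round(s,1),round(a,2),'z',np.median(q[:,2]).round(4),len(q)); return q
roi=np.zeros(Z.shape,bool); roi[185:270,230:305]=1
rect(roi&(Z>.092)&(Z<.112),'flap')
roi2=np.zeros(Z.shape,bool); roi2[200:270,340:420]=1
rect(roi2&(Z>.012)&(Z<.03),'traywalls')
r3=roi&(Z>.122)
k,l,st,cc=cv2.connectedComponentsWithStats(r3.astype(np.uint8))
for i in range(1,k):
    q=C[l==i]; print('hi',st[i],q.mean(0).round(4),q.min(0).round(4),q.max(0).round(4), p['image'][l==i].mean(0).round())
# table
t=C[240:290,150:220]; print('table',np.median(t[...,2]))
# image of near surroundings heights in the shelf
for v in (70,80,85,90,100): print(v,C[v,[50,200,260,330,450]].round(3).tolist())
E
```

```text
flap rect [ 499.4 -110.9] [122.6 157. ] 76.36 z 0.1007 2319
traywalls rect [ 481.3 -455.1] [161.2 218.2] 10.96 z 0.0178 577
hi [275 186   1   1   1] [ 0.5176 -0.0667  1.1685] [ 0.5176 -0.0667  1.1685] [ 0.5176 -0.0667  1.1685] [136. 127. 110.]
hi [285 186   1   1   1] [ 0.5176 -0.0667  1.1685] [ 0.5176 -0.0667  1.1685] [ 0.5176 -0.0667  1.1685] [139. 132. 115.]
hi [263 189   1   1   1] [ 0.5176 -0.0667  1.1685] [ 0.5176 -0.0667  1.1685] [ 0.5176 -0.0667  1.1685] [140. 135. 117.]
hi [240 193   1   1   1] [ 0.5176 -0.0667  1.1685] [ 0.5176 -0.0667  1.1685] [ 0.5176 -0.0667  1.1685] [145. 134. 119.]
hi [297 194   1   1   1] [ 0.5176 -0.0667  1.1685] [ 0.5176 -0.0667  1.1685] [ 0.5176 -0.0667  1.1685] [135. 128. 113.]
hi [272 200   1   1   1] [ 0.5176 -0.0667  1.1685] [ 0.5176 -0.0667  1.1685] [ 0.5176 -0.0667  1.1685] [66. 67. 63.]
hi [263 205   1   1   1] [ 0.5176 -0.0667  1.1685] [ 0.5176 -0.0667  1.1685] [ 0.5176 -0.0667  1.1685] [110. 107. 107.]
hi [287 205   1   1   1] [ 0.5176 -0.0667  1.1685] [ 0.5176 -0.0667  1.1685] [ 0.5176 -0.0667  1.1685] [114. 109. 106.]
hi [238 207   1   1
[... 1586 characters left out ...]
[ 0.5176 -0.0667  1.1685] [ 0.5176 -0.0667  1.1685] [144. 137. 120.]
table -0.0003357410891575707
70 [[0.8, 0.303, 0.44], [0.807, 0.029, 0.421], [0.806, -0.086, 0.421], [0.804, -0.22, 0.422], [0.518, -0.067, 1.168]]
80 [[0.788, 0.313, 0.42], [0.788, 0.03, 0.418], [0.787, -0.086, 0.418], [0.786, -0.221, 0.417], [0.781, -0.448, 0.418]]
85 [[0.779, 0.313, 0.419], [0.778, 0.03, 0.42], [0.777, -0.086, 0.419], [0.777, -0.221, 0.415], [0.776, -0.455, 0.404]]
90 [[0.833, 0.41, 0.228], [0.909, 0.084, -0.002], [0.906, -0.096, 0.003], [0.905, -0.306, -0.003], [0.858, -0.598, 0.122]]
100 [[0.81, 0.411, 0.224], [0.876, 0.083, 0.005], [0.855, -0.094, 0.068], [0.872, -0.304, 0.004], [0.831, -0.597, 0.121]]
```

```bash
python3 - <<'E'
from h import *
import pickle
p=pickle.load(open('scene0.pkl','rb')); C=cloud(p);Z=C[...,2]
save(p,'crop1.png',(190,180,280,270),7)
roi=np.zeros(Z.shape,bool); roi[195:265,200:265]=1
for lo,hi,n in((.092,.112,'flap'),(.118,.2,'hi')):
    k,l,st,cc=cv2.connectedComponentsWithStats((roi&(Z>lo)&(Z<hi)).astype(np.uint8))
    for i in range(1,k):
        q=C[l==i]
        if len(q)>5:
            print(n,len(q),q.mean(0).round(4),q.min(0).round(4),q.max(0).round(4),cv2.minAreaRect((q[:,:2]*1000).astype(np.float32)))
E
```

```text
flap 1237 [ 0.491  -0.122   0.1012] [ 0.4097 -0.1867  0.092 ] [ 0.5857 -0.0359  0.1119] ((498.71014404296875, -111.26065826416016), (123.62700653076172, 157.35377502441406), 76.14385223388672)
hi 175 [ 0.5066 -0.1187  0.1322] [ 0.4866 -0.1379  0.1188] [ 0.5313 -0.0936  0.1383] ((509.381591796875, -115.56306457519531), (43.84241485595703, 43.06582260131836), 20.035877227783203)
hi 50 [ 0.4327 -0.0982  0.1294] [ 0.4239 -0.1038  0.1184] [ 0.4434 -0.0874  0.1384] ((433.849853515625, -96.35945892333984), (13.745315551757812, 20.3810977935791), 73.72602844238281)
```

View pics/crop0.png

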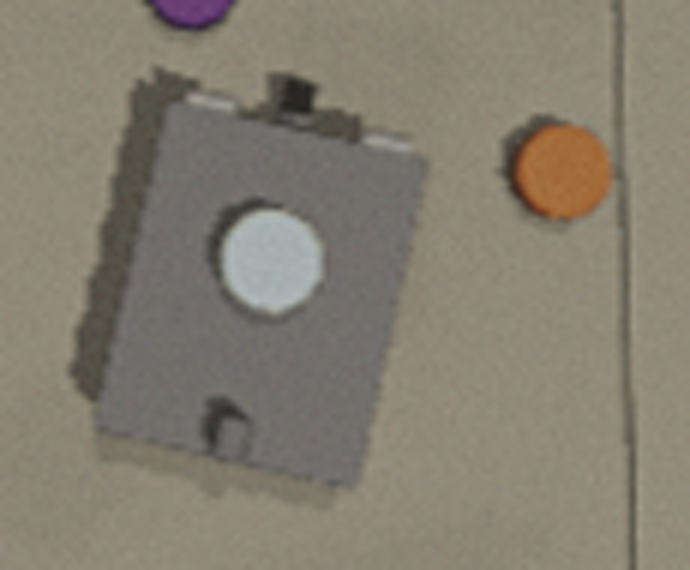

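View pics/crop1.png

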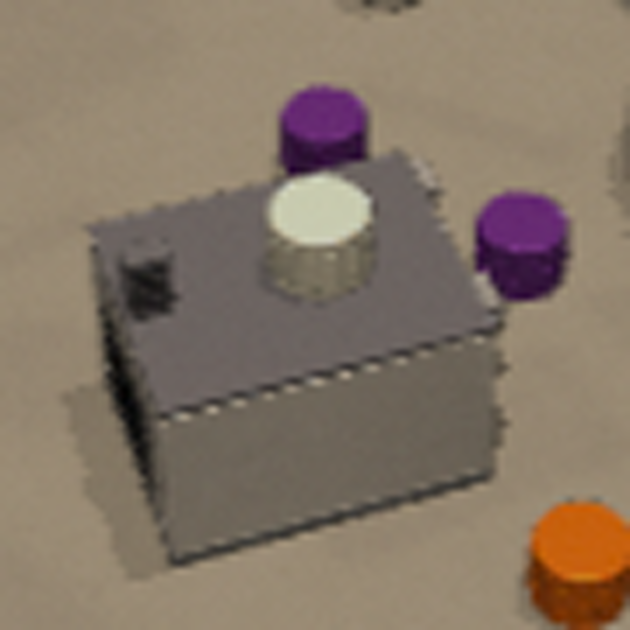

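The crops confirm it: the white cap (top px 270,223) sits on the grey flap, and the purple and orange ones are look-alikes. The fin is at the front at (264,251). Next is a go-to calculator and a tray fit.

```bash
cat >> h.py <<'E'
YAW=np.radians(-14.0); U0=np.array([0.4975,-0.1112,0])
def unit(x,y,z):
    c,s=np.cos(YAW),np.sin(YAW); return U0+np.array([c*x-s*y,s*x+c*y,z])
def target_R(yaw=YAW,pitch=0):
    c,s=np.cos(yaw),np.sin(yaw)
    return np.array([[-c,-s,0],[-s,c,0],[0,0,-1]]).T.T if False else np.column_stack([[-c,-s,0],[-s,c,0],[0,0,-1]])
def togo(pos,yaw=YAW):
    s=manip.sense(); A=R.from_rotvec(s['tool_rot']).as_matrix()
    d=A.T@(np.array(pos)-s['tool_pos'])*100
    w=R.from_matrix(A.T@target_R(yaw)).as_rotvec(degrees=True)
    print('t',round(s['clock'],2),'pos',s['tool_pos'].round(4),'grip',round(s['grip_width'],4),'F',np.round(s['force'],1)); print('togo cm',d.round(2),'deg',w.round(2))
E
python3 - <<'E'
from h import *
import pickle
p=pickle.load(open('top0.pkl','rb')); C=cloud(p)
print('cap',unit(.015,0,.101),'fin',unit(-.063,0,.135))
togo([.3,.4,.25]); togo([*unit(.015,0,0)[:2],.22])
save(p,'tray.png',(330,190,430,275),6)
i=(p['image'].astype(int)); 
for v in (215,233,255):
    print(v,[(u,C[v,u].round(3).tolist()) for u in (345,347,349,351,353,405,408,411,413,415,417)])
E
```

```text
cap [ 0.51205444 -0.11482883  0.101     ] fin [ 0.43637137 -0.09595892  0.135     ]
t 1.1 pos [0.1982 0.5927 0.1832] grip 0.0941 F [-0.5 -0.  -0.2]
togo cm [-15.76 -15.05  -6.67] deg [-0.    0.   -4.49]
t 1.1 pos [0.1982 0.5927 0.1832] grip 0.0941 F [-0.5 -0.  -0.2]
togo cm [-52.2  -57.15  -3.67] deg [-0.    0.   -4.49]
215 [(345, [0.53, -0.337, 0.008]), (347, [0.53, -0.341, 0.019]), (349, [0.53, -0.346, 0.021]), (351, [0.53, -0.351, 0.022]), (353, [0.53, -0.361, 0.008]), (405, [0.528, -0.51, 0.007]), (408, [0.528, -0.517, 0.011]), (411, [0.528, -0.528, 0.005]), (413, [0.528, -0.532, 0.008]), (415, [0.528, -0.538, 0.01]), (417, [0.528, -0.543, 0.009])]
233 [(345, [0.478, -0.338, -0.003]), (347, [0.478, -0.344, -0.003]), (349, [0.478, -0.346, 0.011]), (351, [0.479, -0.349, 0.022]), (353, [0.478, -0.359, 0.007]), (405, [0.477, -0.507, 0.007]), (408, [0.477, -0.517, 0.004]), (411, [0.477, -0.526, 0.003]), (413, [0.477, -0.526, 0.018]), (415, [0.476, -0.539, -0.001]), (417, [0.476, -0.544, 0.002])]
255 [(345, [0.415, -0.335, -0.0]), (347, [0.415, -0.341, 0.001]), (349, [0.415, -0.348, -0.003]), (351, [0.415, -0.352, 0.001]), (353, [0.415, -0.359, -0.002]), (405, [0.414, -0.505, 0.004]), (408, [0.415, -0.509, 0.016]), (411, [0.415, -0.517, 0.017]), (413, [0.415, -0.522, 0.019]), (415, [0.415, -0.527, 0.021]), (417, [0.415, -0.534, 0.018])]
```

View pics/tray.png

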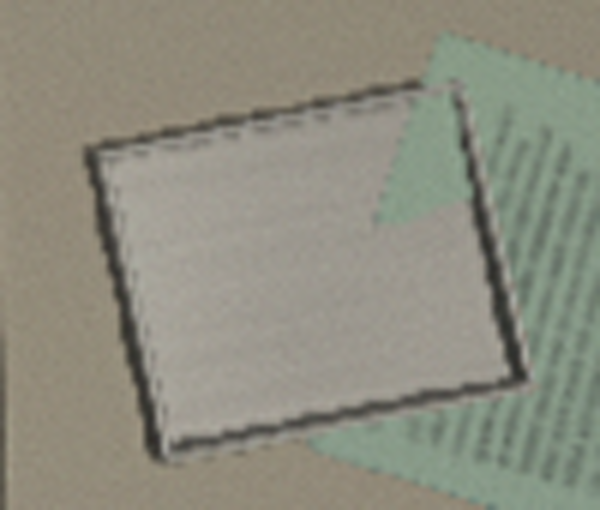

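```bash
python3 -m crank '[[-1,0,0,-4,0,0,-2],[-1,-1,-1,-3,0,0,-2.5],[-1,-3,-3,0,0,0,0],[-1,-3,-3,0,0,0,0],[-1,-3,-3,0,0,0,0],[-1,-3,-3,0,0,0,0],[-1,-3,-3,0,0,0,0],[-1,-3,-3,0,0,0,0],[-1,-3,-3,0,0,0,0],[-1,-3,-3,0,0,0,0]]'; python3 -c "
from h import *
togo([*unit(.015,0,0)[:2],.22])"
```

```text
clock: 2.1
tool_pos: [0.3835, 0.283, 0.2557]
tool_rot: [-0.364, -3.12, -0.003]
force: [0.1, 0.4, -0.9]
grip_width: 0.0942
t 2.1 pos [0.3835 0.283  0.2557] grip 0.0942 F [ 0.1  0.4 -0.9]
togo cm [-21.66 -35.77   3.49] deg [ 0.11 -0.04  0.71]
```

```bash
python3 -m crank '[[-1,-2.5,-4,0,0,0,0],[-1,-2.5,-4,0,0,0,0],[-1,-2.5,-4,0,0,0,0],[-1,-2.5,-4,0,0,0,0],[-1,-2.5,-4,0,0,0,0],[-1,-2.5,-4,0,0,0,0],[-1,-2.5,-4,1,0,0,0],[-1,-2.0,-3.5,1,0,0,0],[-1,0,0,0,0,0,0]]'; python3 -c "
from h import *
togo([*unit(.015,0,0)[:2],.20])
p=grab('scene'); save(p,'s1.png',(160,120,320,300),4)
p=grab('top'); save(p,'t1.png',(180,150,360,290),4)"
```

```text
clock: 3.0
tool_pos: [0.505, -0.0885, 0.2368]
tool_rot: [0.371, 3.113, 0.007]
force: [-0.8, 1.4, -0.2]
grip_width: 0.0939
t 3.0 pos [ 0.505  -0.0885  0.2368] grip 0.0939 F [-0.8  1.4 -0.2]
togo cm [-1.28 -2.41  3.67] deg [0.29 0.33 0.41]
```

View pics/s1.png

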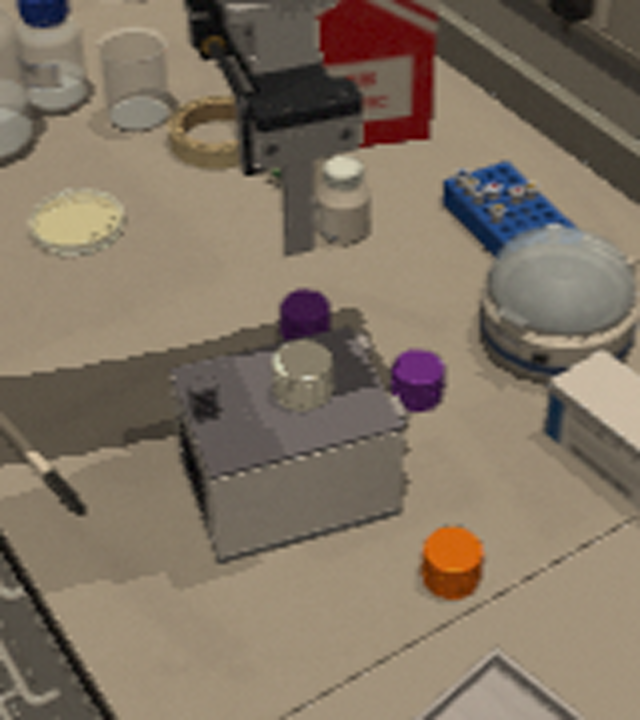

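The picture shows the open gripper above the cap (crop px 303,375), still slightly to the left. I'll align it, then descend.

```bash
python3 -m crank '[[-1,-0.7,-1.2,1.2,0.3,0.3,0.4],[-1,-0.6,-1.2,1.2,0,0,0],[-1,0,0,1,0,0,0],[-1,0,0,0,0,0,0],[-1,0,0,0,0,0,0]]'; python3 -c "
from h import *
togo([*unit(.0135,0,0)[:2],.116])"
```

```text
clock: 3.6
tool_pos: [0.5129, -0.104, 0.2036]
tool_rot: [0.363, 3.118, 0.007]
force: [0.7, 0.3, -0.9]
grip_width: 0.094
t 3.6 pos [ 0.5129 -0.104   0.2036] grip 0.094 F [ 0.7  0.3 -0.9]
togo cm [ 0.   -1.12  8.75] deg [0.26 0.09 0.71]
```

```bash
python3 -m crank '[[-1,0,-0.8,1,0.2,0.1,0.7],[-1,0,-0.4,2,0,0,0],[-1,0,-0.2,2,0,0,0],[-1,0,0,0,0,0,0],[-1,0,0,0,0,0,0]]'; python3 -c "
from h import *
togo([*unit(.0135,0,0)[:2],.116])"
```

```text
clock: 4.1
tool_pos: [0.5101, -0.1165, 0.1529]
tool_rot: [0.381, 3.116, 0.003]
force: [0.4, 0.3, -0.0]
grip_width: 0.0939
t 4.1 pos [ 0.5101 -0.1165  0.1529] grip 0.0939 F [ 0.4  0.3 -0. ]
togo cm [0.01 0.21 3.69] deg [0.12 0.13 0.04]
```

```bash
python3 -m crank '[[-1,0,0.2,1.2,0,0,0],[-1,0,0,1.2,0,0,0],[-1,0,0,0.8,0,0,0],[-1,0,0,0.4,0,0,0],[-1,0,0,0,0,0,0]]'; python3 -c "
from h import *
togo([*unit(.0135,0,0)[:2],.116])"
```

```text
clock: 4.6
tool_pos: [0.5116, -0.1139, 0.1154]
tool_rot: [0.38, 3.114, 0.003]
force: [-1.1, -0.2, -0.4]
grip_width: 0.0943
t 4.6 pos [ 0.5116 -0.1139  0.1154] grip 0.0943 F [-1.1 -0.2 -0.4]
togo cm [ 0.08 -0.08 -0.07] deg [0.15 0.24 0.08]
```

```bash
python3 -m crank '[[1,0,0,0,0,0,0],[1,0,0,0,0,0,0],[1,0,0,0,0,0,0],[1,0,0,0,0,0,0],[1,0,0,0,0,0,0],[1,0,0,0,0,0,0],[1,0,0,0,0,0,0],[1,0,0,0,0,0,0]]'; python3 -c "
from h import *
togo([*unit(.0135,0,0)[:2],.180])"
```

```text
clock: 5.4
tool_pos: [0.5123, -0.1141, 0.1165]
tool_rot: [0.38, 3.112, 0.004]
force: [0.5, 0.2, 0.1]
grip_width: 0.0333
t 5.4 pos [ 0.5123 -0.1141  0.1165] grip 0.0333 F [0.5 0.2 0.1]
togo cm [ 0.12 -0.06 -6.36] deg [0.17 0.34 0.07]
```

```bash
python3 -c "
from h import *
p=grab('scene'); save(p,'s2.png',(180,150,300,280),6)
print(manip.sense()['grip_width'])
p=grab('top'); save(p,'t2.png',(200,160,340,290),5)
print(manip.sense()['grip_width'])"
```

```text
0.029287594562844944
0.025542395159358012
```

View pics/s2.png

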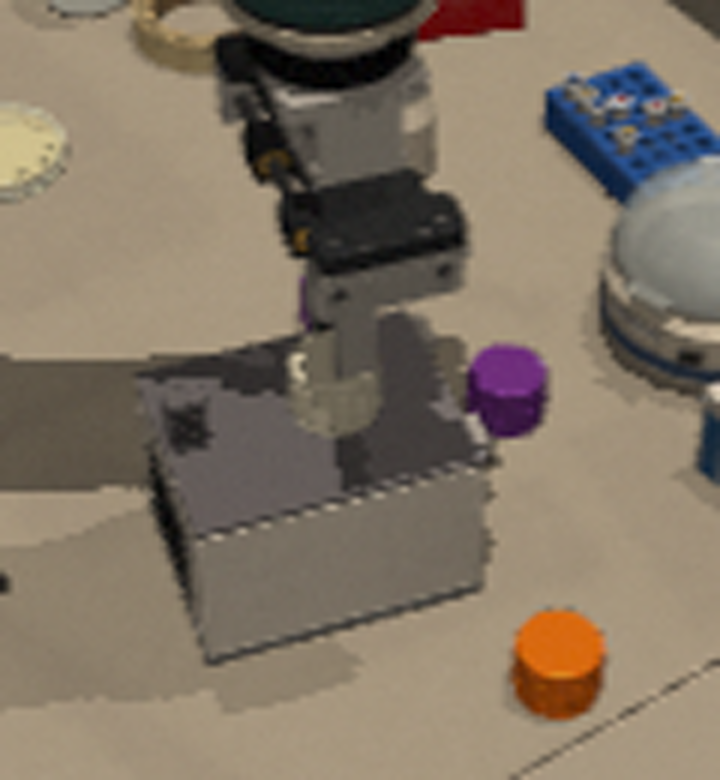

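View pics/t2.png

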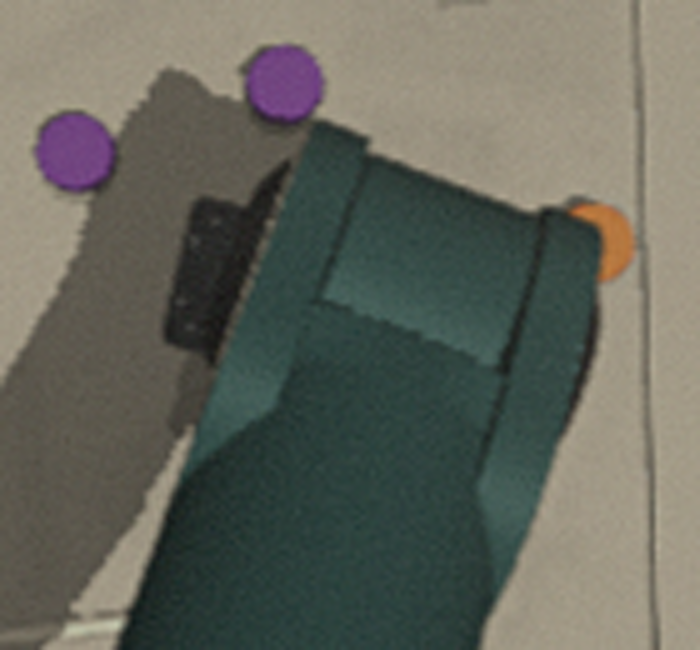

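```bash
python3 -c "
from h import *
p=grab('scene'); save(p,'s3.png',(215,180,265,230),14)
C=cloud(p); s=manip.sense(); print(s['grip_width'],s['force'])
for v in range(196,226,3): print(v,[C[v,u].round(3).tolist() for u in range(226,246,4)])"
```

```text
0.021528218760544504 [-0.47661028 -0.02186152  0.28996387]
196 [[0.595, 0.092, -0.001], [0.589, 0.053, 0.031], [0.46, -0.191, 0.267], [0.471, -0.193, 0.264], [0.482, -0.194, 0.259]]
199 [[0.586, 0.077, 0.0], [0.585, 0.046, 0.023], [0.463, -0.185, 0.252], [0.475, -0.186, 0.247], [0.485, -0.19, 0.244]]
202 [[0.577, 0.062, 0.001], [0.585, 0.048, 0.007], [0.463, -0.185, 0.241], [0.474, -0.188, 0.238], [0.518, -0.138, 0.179]]
205 [[0.571, 0.052, -0.003], [0.58, 0.039, 0.003], [0.513, -0.101, 0.142], [0.505, -0.137, 0.173], [0.517, -0.139, 0.169]]
208 [[0.505, -0.065, 0.105], [0.5, -0.1, 0.135], [0.51, -0.106, 0.135], [0.505, -0.137, 0.161], [0.516, -0.141, 0.158]]
211 [[0.501, -0.071, 0.1], [0.491, -0.113, 0.138], [0.503, -0.117, 0.135], [0.504, -0.138, 0.15], [0.522, -0.132, 0.137]]
214 [[0.494, -0.084, 0.101], [0.489, -0.117, 0.13], [0.496, -0.128, 0.134], [0.506, -0.134, 0.135], [0.52, -0.135, 0.128]]
217 [[0.486, -0.096, 0.102], [0.489, -0.115, 0.116], [0.496, -0.128, 0.123], [0.506, -0.135, 0.123], [0.519, -0.136, 0.116]]
220 [[0.479, -0.108, 0.103], [0.488, -0.117, 0.106], [0.496, -0.128, 0.11], [0.506, -0.135, 0.11], [0.521, -0.133, 0.101]]
223 [[0.473, -0.119, 0.102], [0.483, -0.125, 0.102], [0.492, -0.133, 0.104], [0.504, -0.137, 0.1], [0.514, -0.144, 0.101]]
```

View pics/s3.png

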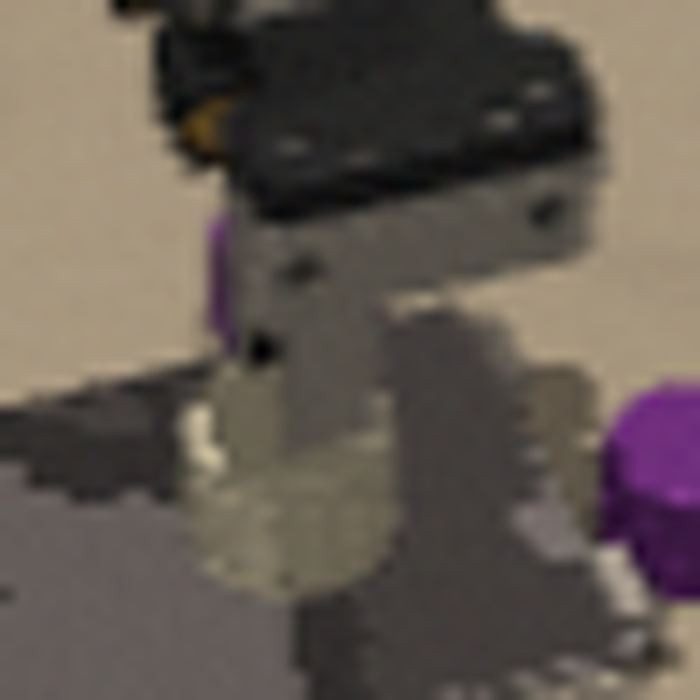

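```bash
python3 -c "
from h import *
print([a for a in dir(manip) if a[0]!='_'], manip.tip_extent)"; python3 -m crank '[[-1,0,0,0,0,0,0],[-1,0,0,0,0,0,0],[-1,0,0,0,0,0,0],[-1,0,0,0,0,0,0],[-1,0,0,0,0,0,0],[-1,0,0,0,0,0,0],[-1,0,0,0,0,0,0]]'; python3 -c "
from h import *
p=grab('scene'); save(p,'s4.png',(200,170,280,240),9)
C=cloud(p); s=manip.sense(); print(s['grip_width'],s['force'],s['tool_pos'])
for v in range(199,232,3): print(v,[C[v,u].round(3).tolist() for u in range(230,250,3)])"
```

```text
['PlanningError', 'capture', 'job_done', 'landmark_of', 'look_for', 'sense', 'tip_extent'] 0.008
clock: 6.25
tool_pos: [0.5122, -0.1141, 0.1164]
tool_rot: [0.38, 3.112, 0.004]
force: [-0.1, 0.1, -0.6]
grip_width: 0.0738
0.07789066136597315 [-0.02577049 -0.67921997 -0.56359379] [ 0.51222505 -0.11414395  0.11637708]
199 [[0.514, -0.076, 0.147], [0.461, -0.184, 0.252], [0.469, -0.186, 0.25], [0.476, -0.19, 0.249], [0.484, -0.192, 0.247], [0.492, -0.193, 0.244], [0.501, -0.195, 0.241]]
202 [[0.586, 0.048, 0.007], [0.46, -0.185, 0.243], [0.47, -0.185, 0.238], [0.476, -0.189, 0.237], [0.503, -0.162, 0.205], [0.574, -0.069, 0.1], [0.645, 0.021, -0.002]]
205 [[0.581, 0.04, 0.001], [0.514, -0.094, 0.136], [0.522, -0.099, 0.136], [0.495, -0.159, 0.195], [0.502, -0.163, 0.194], [0.564, -0.084, 0.104], [0.574, -0.086, 0.101]]
208 [[0.499, -0.1, 0.136], [0.507, -0.105, 0.135], [0.514, -0.11, 0.136], [0.494, -0.16, 0.185], [0.503, -0.162, 0.182], [0.557, -0.094, 0.102], [0.566, -0.098, 0.1]]
211 [[0.494, -0.109, 0.133], [0.5, -0.116, 0.135], [0.508, -0.121, 0.136], [0.496, -0.157, 0.17], [0.502, -
[... 378 characters left out ...]
, [0.544, -0.132, 0.1]]
220 [[0.488, -0.117, 0.105], [0.494, -0.125, 0.109], [0.5, -0.132, 0.111], [0.108, -0.782, 0.861], [0.521, -0.132, 0.1], [0.529, -0.137, 0.099], [0.535, -0.144, 0.102]]
223 [[0.484, -0.123, 0.1], [0.491, -0.13, 0.102], [0.499, -0.134, 0.101], [0.508, -0.136, 0.097], [0.513, -0.145, 0.102], [0.52, -0.151, 0.104], [0.528, -0.155, 0.102]]
226 [[0.477, -0.135, 0.101], [0.486, -0.138, 0.099], [0.494, -0.142, 0.098], [0.499, -0.151, 0.103], [0.507, -0.155, 0.102], [0.514, -0.16, 0.102], [0.522, -0.164, 0.1]]
229 [[0.471, -0.144, 0.1], [0.477, -0.151, 0.102], [0.485, -0.155, 0.101], [0.492, -0.161, 0.102], [0.5, -0.165, 0.101], [0.506, -0.172, 0.104], [0.514, -0.177, 0.103]]
```

View pics/s4.png

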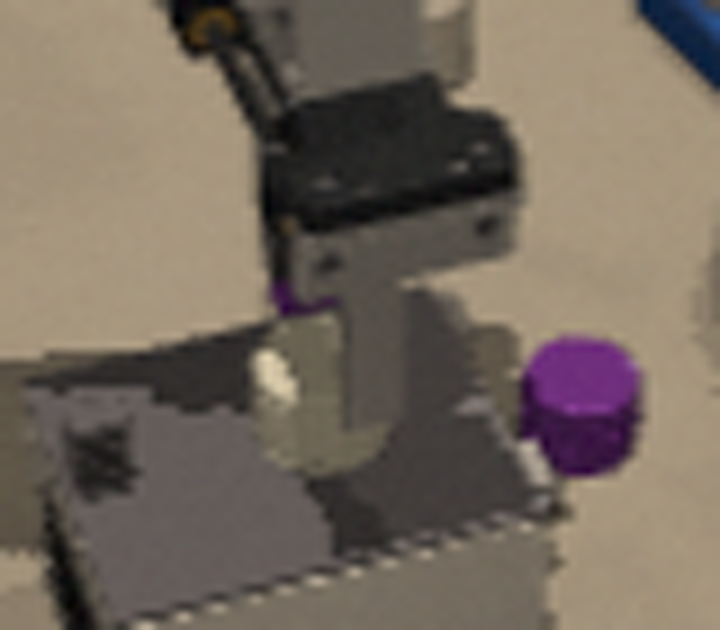

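```bash
python3 -c "
from h import *
p=grab('scene'); C=cloud(p); s=manip.sense(); print(s['tool_pos'],s['grip_width'])
def zray(u,v,y):
    a=world(p,[[u,v]],0.)[0]; b=world(p,[[u,v]],.3)[0]; t=(y-a[1])/(b[1]-a[1]); return a+t*(b-a)
print('s1 tip',zray(234.5,183,-.0885-.058),' now',zray(240.5,217.8,-.114-.0515))
"
```

```text
[ 0.51223267 -0.11413849  0.1163744 ] 0.08171410999212217
s1 tip [ 0.48937931 -0.1465      0.26769761]  now [ 0.49512001 -0.1655      0.15038551]
```

The picture shows the fingertips ending at about row 218. That puts them near z = 0.148, although the TCP reads 0.116. So the tips really sit about 30–34 mm above the reported TCP, and the jaws closed in the air above the cap. I'll feel for the flap with gentle descending steps to measure this offset.

```bash
python3 -m crank '[[-1,0,0,1,0,0,0],[-1,0,0,1,0,0,0],[-1,0,0,0.6,0,0,0],[-1,0,0,0.4,0,0,0],[-1,0,0,0,0,0,0]]'; python3 -m crank '[[-1,0,0,0.2,0,0,0],[-1,0,0,0,0,0,0]]'; python3 -c "
from h import *
p=grab('scene'); save(p,'s5.png',(200,170,280,240),9);togo([*unit(.0135,0,0)[:2],.075])"
```

```text
clock: 6.85
tool_pos: [0.5119, -0.114, 0.0829]
tool_rot: [0.38, 3.114, 0.003]
force: [0.4, 0.1, -0.0]
grip_width: 0.0938
clock: 7.05
tool_pos: [0.5119, -0.1141, 0.0807]
tool_rot: [0.381, 3.114, 0.003]
force: [-0.3, 0.4, -0.6]
grip_width: 0.0939
t 7.1 pos [ 0.512  -0.1141  0.0809] grip 0.0939 F [0.4 0.7 0.2]
togo cm [ 0.13 -0.07  0.59] deg [0.15 0.26 0.06]
```

View pics/s5.png

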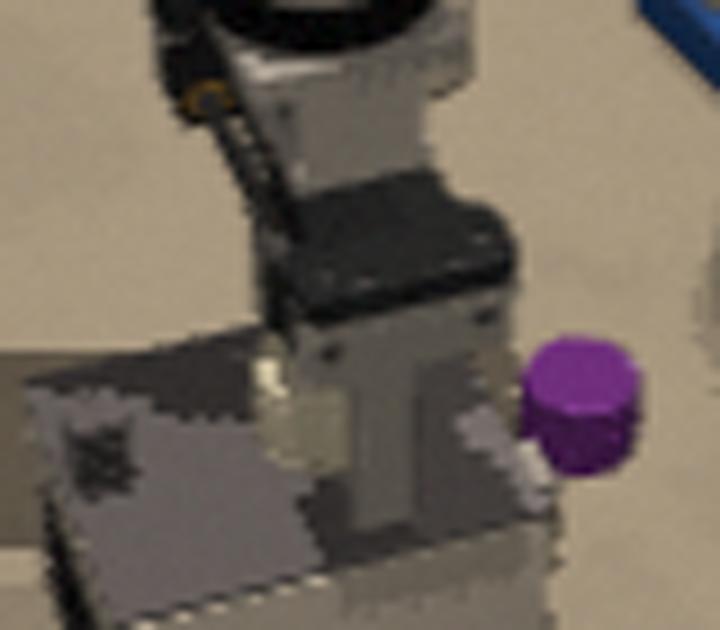

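The tips are now just above the flap (crop px 380,528) and straddle the cap, so I'll close here.

```bash
python3 -m crank '[[1,0,0,0.1,0,0,0],[1,0,0,0,0,0,0],[1,0,0,0,0,0,0],[1,0,0,0,0,0,0],[1,0,0,0,0,0,0],[1,0,0,0,0,0,0],[1,0,0,0,0,0,0],[1,0,0,0,0,0,0],[1,0,0,0,0,0,0]]'; python3 -c "
from h import *
togo([*unit(.0135,0,0)[:2],.15])"
```

```text
clock: 8.0
tool_pos: [0.5126, -0.1141, 0.0805]
tool_rot: [0.38, 3.112, 0.004]
force: [0.8, 0.1, 0.5]
grip_width: 0.0449
t 8.0 pos [ 0.5126 -0.1141  0.0805] grip 0.0449 F [0.8 0.1 0.5]
togo cm [ 0.14 -0.06 -6.95] deg [0.17 0.34 0.07]
```

The grip reads 44.9 mm, so the cap is held. Lifting straight up.

```bash
python3 -m crank '[[1,0,0,-1,0,0,0],[1,0,0,-1.5,0,0,0],[1,0,0,-2,0,0,0],[1,0,0,-2,0,0,0],[1,0,0,-2,0,0,0],[1,0,0,0,0,0,0]]'; python3 -c "
from h import *
p=grab('scene'); save(p,'s6.png',(180,130,300,250),6);togo([.47,.09,.15])"
```

```text
clock: 8.6
tool_pos: [0.5116, -0.1149, 0.1716]
tool_rot: [0.382, 3.112, 0.003]
force: [0.3, -0.5, 0.1]
grip_width: 0.0449
t 8.65 pos [ 0.5111 -0.1147  0.1703] grip 0.0452 F [ 0.2  0.7 -0.3]
togo cm [ 8.94 18.86  2.03] deg [0.13 0.26 0.01]
```

View pics/s6.png

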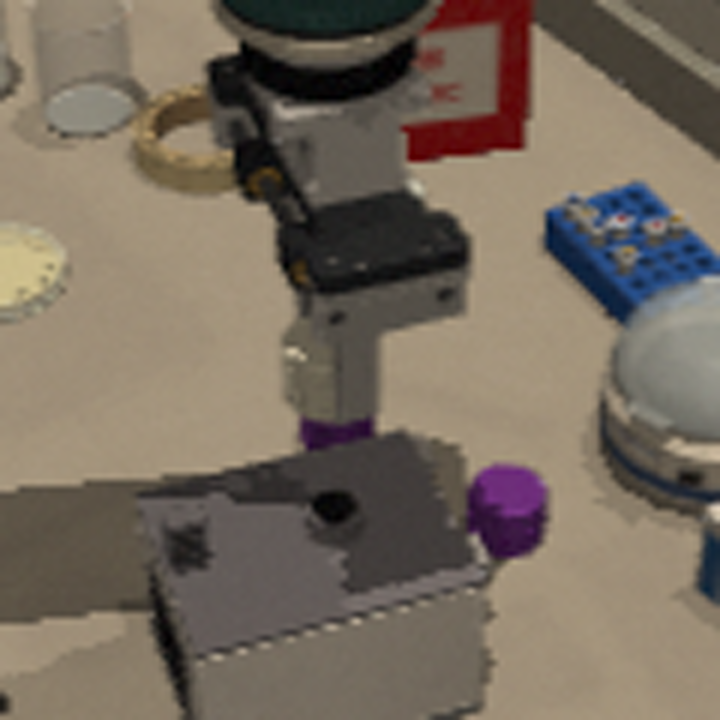

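The cap has come off and hangs in the fingers (crop 310,370), with the stub exposed at (337,505). I'll carry it to the clear worktop on the left.

```bash
python3 -m crank '[[1,1,2,0,0,0,0],[1,1.5,3,0,0,0,0],[1,1.5,3,0,0,0,0],[1,1.5,3,0,0,0,0],[1,1.5,3,0,0,0,0],[1,1,3,0,0,0,0],[1,0.5,1,0,0,0,0],[1,0,0,0,0,0,0],[1,0,0,0,0,0,0]]'; python3 -c "
from h import *
togo([.47,.09,.00])"
```

```text
clock: 9.55
tool_pos: [0.4671, 0.0855, 0.1653]
tool_rot: [-0.386, -3.116, 0.003]
force: [0.4, 1.0, 0.4]
grip_width: 0.0447
t 9.55 pos [0.4671 0.0855 0.1653] grip 0.0447 F [0.4 1.  0.4]
togo cm [-0.19  0.54 16.53] deg [-0.13 -0.07 -0.13]
```

```bash
python3 -m crank '[[1,0,0,2,0,0,0],[1,0,0,3,0,0,0],[1,0,0,3,0,0,0],[1,0,0,3,0,0,0],[1,0,0,2,0,0,0],[1,0,0,1,0,0,0],[1,0,0,0,0,0,0],[1,0,0,0,0,0,0]]'; python3 -c "
from h import *
p=grab('scene'); save(p,'s7.png',(180,110,300,230),6)
togo([.47,.09,-.0185])"
```

```text
clock: 10.35
tool_pos: [0.4698, 0.0742, 0.0212]
tool_rot: [0.407, 3.113, -0.007]
force: [0.5, 0.2, 0.4]
grip_width: 0.0447
t 10.4 pos [0.4699 0.0743 0.0213] grip 0.045 F [-0.7  0.3 -0.7]
togo cm [0.4  1.54 3.98] deg [-0.23  0.15 -0.89]
```

View pics/s7.png

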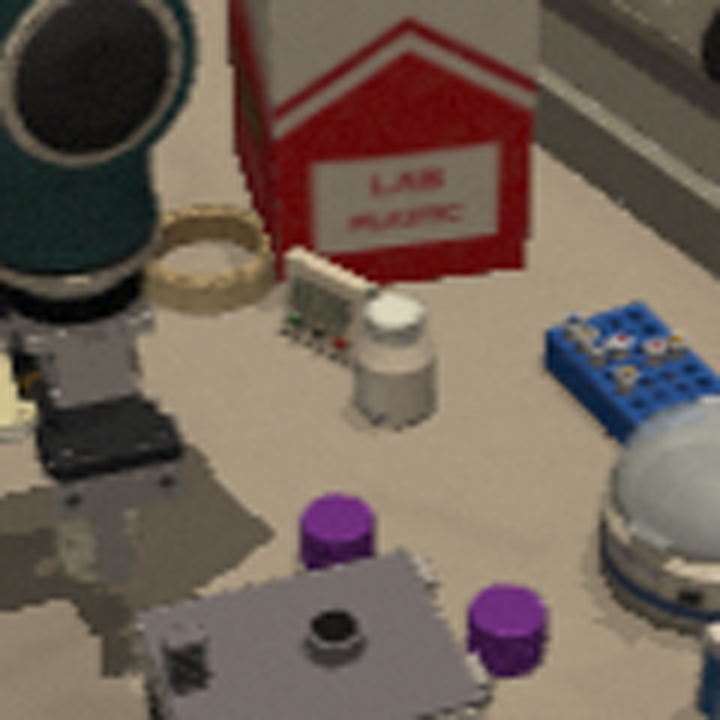

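```bash
python3 -m crank '[[1,0,0.2,1,-0.2,0.1,-0.5],[1,0,0.2,1,0,0,0],[1,0,0,0.8,0,0,0],[1,0,0,0.4,0,0,0],[1,0,0,0,0,0,0]]'; python3 -m crank '[[1,0,0,0.2,0,0,0],[1,0,0,0.2,0,0,0]]'; python3 -c "
from h import *
togo([.47,.09,-.0185])"
```

```text
clock: 10.9
tool_pos: [0.4725, 0.0792, -0.0116]
tool_rot: [0.39, 3.113, 0.003]
force: [0.3, 0.4, -0.4]
grip_width: 0.045
clock: 11.1
tool_pos: [0.4726, 0.0792, -0.0157]
tool_rot: [0.39, 3.113, 0.003]
force: [-0.1, 0.0, -0.1]
grip_width: 0.0448
t 11.1 pos [ 0.4726  0.0792 -0.0157] grip 0.0448 F [-0.1  0.  -0.1]
togo cm [0.52 0.98 0.28] deg [ 0.12  0.21 -0.3 ]
```

```bash
python3 -m crank '[[1,0,0,0.2,0,0,0],[1,0,0,0,0,0,0]]'; python3 -m crank '[[1,0,0,0.15,0,0,0],[1,0,0,0,0,0,0]]';
```

```text
clock: 11.3
tool_pos: [0.4727, 0.0793, -0.0178]
tool_rot: [0.39, 3.113, 0.003]
force: [-0.8, -0.6, -0.0]
grip_width: 0.0449
clock: 11.5
tool_pos: [0.4728, 0.0792, -0.0193]
tool_rot: [0.39, 3.113, 0.003]
force: [-1.0, -0.6, -0.4]
grip_width: 0.045
```

```bash
python3 -m crank '[[1,0,0,0.12,0,0,0],[1,0,0,0,0,0,0]]'; python3 -m crank '[[1,0,0,0.12,0,0,0],[1,0,0,0,0,0,0]]'
```

```text
clock: 11.7
tool_pos: [0.473, 0.0793, -0.0204]
tool_rot: [0.39, 3.113, 0.003]
force: [-0.1, -0.2, -0.7]
grip_width: 0.045
clock: 11.9
tool_pos: [0.4732, 0.0793, -0.0207]
tool_rot: [0.391, 3.112, 0.004]
force: [0.8, -0.4, -0.3]
grip_width: 0.045
```

The cap reached the worktop at TCP −0.0207, a drop of 101 mm as expected. Releasing it.

```bash
python3 -m crank '[[0.4,0,0,0,0,0,0],[-0.2,0,0,0,0,0,0],[-1,0,0,0,0,0,0],[-1,0,0,0,0,0,0],[-1,0,0,0,0,0,0],[-1,0,0,0,0,0,0],[-1,0,0,0,0,0,0],[-1,0,0,0,0,0,0]]'; python3 -m crank '[[-1,0,0,-2,0,0,0],[-1,0,0,-4,0,0,0],[-1,0,0,-5,0,0,0],[-1,0,0,-5,0,0,0],[-1,0,0,-5,0,0,0],[-1,0,0,-3,0,0,0],[-1,0,0,0,0,0,0]]'; python3 -c "
from h import *
p=grab('scene'); save(p,'s8.png',(180,110,300,230),6);C=cloud(p)
q=C[190:212,185:205].reshape(-1,3);q=q[(q[:,2]>.028)&(q[:,2]<.045)];print(q.mean(0),len(q))
fin=unit(-.063,0,0);togo([*fin[:2],.2])"
```

```text
clock: 12.7
tool_pos: [0.4733, 0.0793, -0.0208]
tool_rot: [0.391, 3.112, 0.004]
force: [0.5, -0.2, 0.3]
grip_width: 0.0935
clock: 13.4
tool_pos: [0.4708, 0.0777, 0.2263]
tool_rot: [0.394, 3.114, 0.002]
force: [1.4, 0.3, -0.8]
grip_width: 0.0941
[0.46954869 0.07616032 0.0334831 ] 98
t 13.45 pos [0.4701 0.0776 0.2245] grip 0.0941 F [ 0.4 -0.7 -0.5]
togo cm [ -1.04 -17.66   2.45] deg [ 0.01  0.04 -0.4 ]
```

View pics/s8.png

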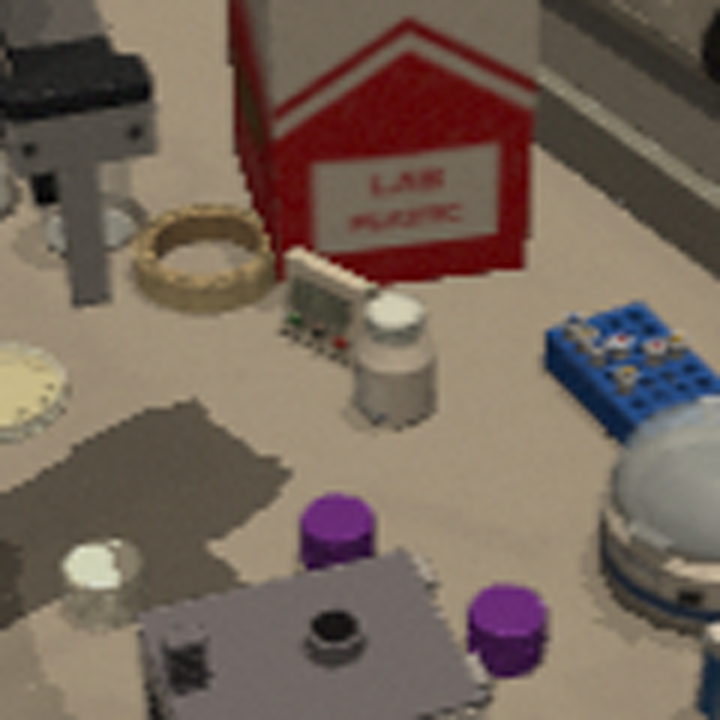

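The cap stands upright on bare worktop at crop (97,580), which is world (0.470, 0.076), with its top at 0.034. Next I move over the fin.

```bash
python3 -m crank '[[-1,0,-2,0,0,0,-0.4],[-1,-0.2,-3.5,0,0,0,0],[-1,-0.2,-3.5,0,0,0,0],[-1,-0.2,-3.5,0,0,0,0],[-1,-0.2,-3.5,1,0,0,0],[-1,-0.2,-2.5,1,0,0,0],[-1,0,0,1,0,0,0],[-1,0,0,0,0,0,0],[-1,0,0,0,0,0,0]]'; python3 -c "
from h import *
fin=unit(-.063,0,0);togo([*fin[:2],.15])"
```

```text
clock: 14.35
tool_pos: [0.4283, -0.1094, 0.1837]
tool_rot: [-0.377, -3.107, 0.006]
force: [-0.3, 0.3, 0.7]
grip_width: 0.0939
t 14.35 pos [ 0.4283 -0.1094  0.1837] grip 0.0939 F [-0.3  0.3  0.7]
togo cm [-0.5   1.52  3.36] deg [-0.3  -0.65  0.15]
```

```bash
python3 -m crank '[[-1,-0.3,0.9,1,-0.3,-0.6,0.1],[-1,-0.2,0.6,1.2,0,0,0],[-1,0,0,1,0,0,0],[-1,0,0,0,0,0,0],[-1,0,0,0,0,0,0]]'; python3 -c "
from h import *
fin=unit(-.063,0,0);togo([*fin[:2],.08])
p=grab('scene'); save(p,'s9.png',(180,150,300,270),6)"
```

```text
clock: 14.85
tool_pos: [0.4374, -0.0928, 0.1497]
tool_rot: [-0.374, -3.117, 0.001]
force: [1.0, 0.1, -0.1]
grip_width: 0.0938
t 14.85 pos [ 0.4374 -0.0928  0.1497] grip 0.0938 F [ 1.   0.1 -0.1]
togo cm [ 0.01 -0.33  6.97] deg [-0.04 -0.12  0.33]
```

View pics/s9.png

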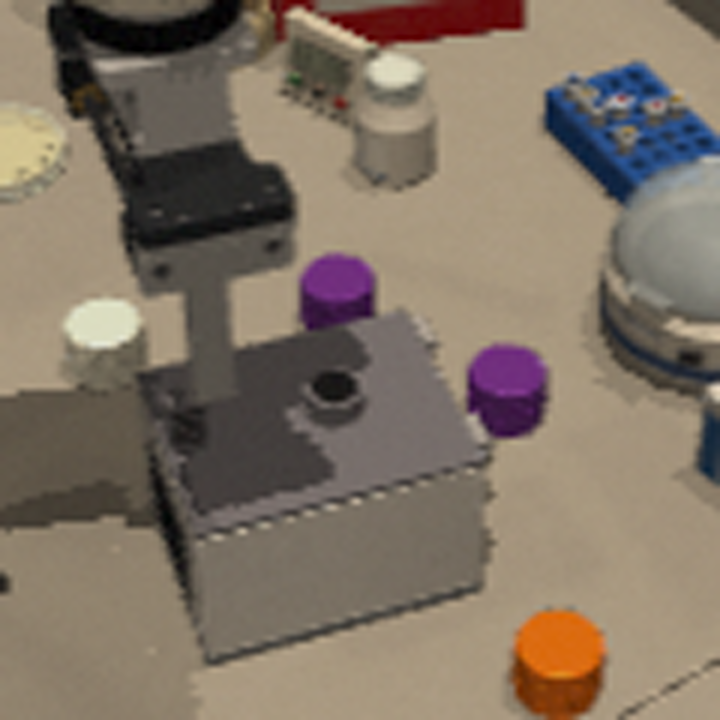

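The open fingers (crop 212,390) are above the fin (188,425). Descending, then pinching.

```bash
python3 -m crank '[[-1,0,-0.3,1.5,0,0,0.3],[-1,0,0,1.5,0,0,0],[-1,0,0,1.5,0,0,0],[-1,0,0,1.2,0,0,0],[-1,0,0,0.7,0,0,0],[-1,0,0,0.3,0,0,0],[-1,0,0,0,0,0,0]]'; python3 -c "
from h import *
fin=unit(-.063,0,0);togo([*fin[:2],.08])"
```

```text
clock: 15.6
tool_pos: [0.4386, -0.0967, 0.0827]
tool_rot: [0.383, 3.116, 0.001]
force: [0.3, -1.0, 0.3]
grip_width: 0.0937
t 15.6 pos [ 0.4386 -0.0967  0.0827] grip 0.0937 F [ 0.3 -1.   0.3]
togo cm [0.23 0.02 0.27] deg [ 0.05  0.13 -0.03]
```

```bash
python3 -m crank '[[1,0.2,0,0.2,0,0,0],[1,0,0,0,0,0,0],[1,0,0,0,0,0,0],[1,0,0,0,0,0,0],[1,0,0,0,0,0,0],[1,0,0,0,0,0,0],[1,0,0,0,0,0,0],[1,0,0,0,0,0,0],[1,0,0,0,0,0,0],[1,0,0,0,0,0,0]]'; python3 -m crank '[[1,0,0,0,0,0,0],[1,0,0,0,0,0,0],[1,0,0,0,0,0,0]]'; python3 -c "
from h import *
r=np.hypot(.138,.027);a0=np.arctan2(.027,.138)
X=[];
for t in range(0,101,10):
    a=a0+np.radians(t); X.append([r*np.cos(a),-r*np.sin(a)])
print((np.diff(X,axis=0)*100).round(2).tolist())
print(manip.sense())"
```

```text
clock: 16.6
tool_pos: [0.4375, -0.0961, 0.0822]
tool_rot: [0.382, 3.113, 0.002]
force: [0.1, 0.2, 0.4]
grip_width: 0.0173
clock: 16.9
tool_pos: [0.4377, -0.0955, 0.0821]
tool_rot: [0.381, 3.114, 0.003]
force: [0.3, 0.6, 0.8]
grip_width: 0.0139
[[-0.68, -2.36], [-1.08, -2.2], [-1.44, -1.98], [-1.77, -1.7], [-2.03, -1.37], [-2.24, -0.99], [-2.38, -0.59], [-2.45, -0.17], [-2.44, 0.26], [-2.36, 0.68]]
{'clock': 16.9, 'joints': array([-0.39262422,  0.27968412,  0.61827455,  2.1510885 , -0.23532926,
        0.76994586,  1.70405997]), 'qd': array([ 6.82708928e-04, -1.21687026e-03,  1.12272337e-03, -1.02778011e-03,
        1.28227934e-03, -4.06403401e-05,  5.98083721e-04]), 'joint_torque': array([ 2.91385856e-01, -5.15298522e+01,  7.04230741e+00, -3.22355855e+01,
       -6.74453750e-02,  3.54498668e-03, -5.99827571e-02]), 'tool_pos': array([ 0.43767054, -0.09546587,  0.08212335]), 'tool_rot': array([3.81004174e-01, 3.11363305e+00, 3.02996574e-03]), 'force': array([0.2691939 , 0.58050213, 0.80390192]), 'wrist_torque': array([-0.05214129,  0.02732831,  0.02594826]), 'grip_width': 0.013926475667675216}
```

The fin is pinched, with the grip at 13.9 mm. Swinging the flap along the arc.

```bash
python3 -m crank '[[1,-0.3,0,-1.2,0,0,0],[1,-0.4,0,-1.2,0,0,0],[1,-0.5,0,-1.1,0,0,0],[1,-0.6,0,-1.1,0,0,0],[1,0,0,0,0,0,0]]'; cat >> h.py <<'E'
def arc(t,S=(.4377,-.0955,.0821)):
    r=np.hypot(.138,.027);a0=np.arctan2(.027,.138); a=a0+np.radians(t)
    dx=-r*np.cos(a)+.138; dz=r*np.sin(a)-.027
    return np.array(S)+[np.cos(YAW)*dx,np.sin(YAW)*dx,dz]
E
python3 -c "
from h import *
for t in (20,30,40,50): togo(arc(t))"
```

```text
clock: 17.4
tool_pos: [0.4557, -0.0999, 0.1321]
tool_rot: [0.381, 3.115, 0.002]
force: [4.7, -0.3, -3.8]
grip_width: 0.0135
t 17.4 pos [ 0.4557 -0.0999  0.1321] grip 0.0135 F [ 4.7 -0.3 -3.8]
togo cm [ 0.1  -0.01  0.44] deg [0.11 0.21 0.05]
t 17.4 pos [ 0.4557 -0.0999  0.1321] grip 0.0135 F [ 4.7 -0.3 -3.8]
togo cm [-1.35 -0.   -1.54] deg [0.11 0.21 0.05]
t 17.4 pos [ 0.4557 -0.0999  0.1321] grip 0.0135 F [ 4.7 -0.3 -3.8]
togo cm [-3.12 -0.   -3.23] deg [0.11 0.21 0.05]
t 17.4 pos [ 0.4557 -0.0999  0.1321] grip 0.0135 F [ 4.7 -0.3 -3.8]
togo cm [-5.16 -0.   -4.59] deg [0.11 0.21 0.05]
```

```bash
python3 -m crank '[[1,-0.6,0,-0.5,0,0,0],[1,-0.7,0,-0.7,0,0,0],[1,-0.8,0,-0.8,0,0,0],[1,-0.9,0,-0.8,0,0,0],[1,0,0,0,0,0,0]]'; 
python3 -c "
from h import *
p=grab('scene'); save(p,'s10.png',(180,150,300,270),6)
for t in (40,50,60,70): togo(arc(t))"
```

```text
clock: 17.9
tool_pos: [0.4829, -0.1065, 0.1606]
tool_rot: [-0.381, -3.115, -0.004]
force: [-2.0, 2.4, 2.0]
grip_width: 0.0137
t 17.95 pos [ 0.4824 -0.1064  0.1602] grip 0.0137 F [-1.9  2.6  3.1]
togo cm [-0.36 -0.02 -0.43] deg [ 0.14 -0.25  0.04]
t 17.95 pos [ 0.4824 -0.1064  0.1602] grip 0.0137 F [-1.9  2.6  3.1]
togo cm [-2.39 -0.02 -1.81] deg [ 0.14 -0.25  0.04]
t 17.95 pos [ 0.4824 -0.1064  0.1602] grip 0.0137 F [-1.9  2.6  3.1]
togo cm [-4.63 -0.02 -2.81] deg [ 0.14 -0.25  0.04]
t 17.95 pos [ 0.4824 -0.1064  0.1602] grip 0.0137 F [-1.9  2.6  3.1]
togo cm [-7.   -0.02 -3.41] deg [ 0.14 -0.25  0.04]
```

View pics/s10.png

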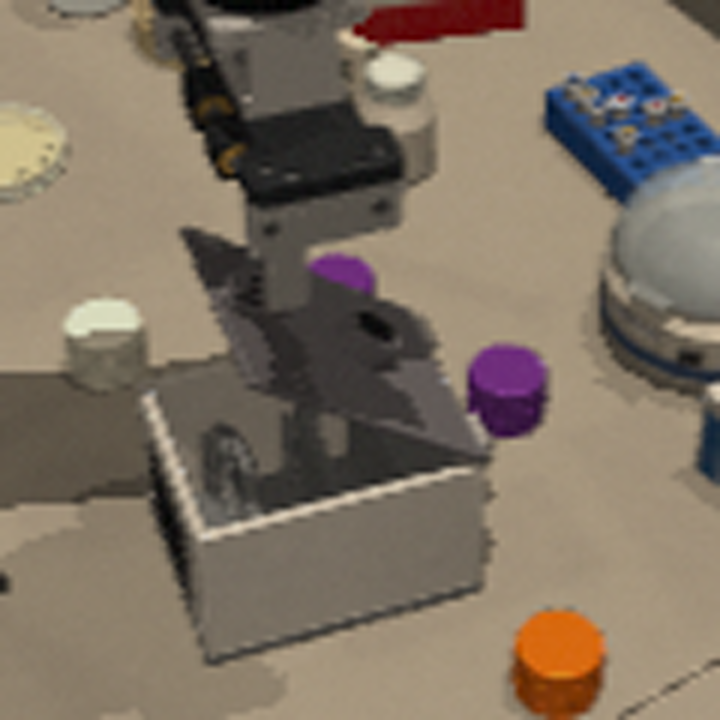

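The flap is about 40° open and still held, and the plate tab shows inside at crop (225,460). Continuing the arc.

```bash
python3 -m crank '[[1,-0.8,0,-0.7,0,0,0],[1,-0.9,0,-0.6,0,0,0],[1,-1,0,-0.5,0,0,0],[1,-1,0,-0.4,0,0,0],[1,-0.8,0,-0.3,0,0,0],[1,0,0,0,0,0,0]]'; 
python3 -c "
from h import *
for t in (60,70,80,90): togo(arc(t))"
```

```text
clock: 18.55
tool_pos: [0.5291, -0.1178, 0.1864]
tool_rot: [-0.381, -3.113, -0.005]
force: [-2.0, 3.9, 3.0]
grip_width: 0.0139
t 18.55 pos [ 0.5291 -0.1178  0.1864] grip 0.0139 F [-2.   3.9  3. ]
togo cm [ 0.17 -0.05 -0.17] deg [ 0.14 -0.34  0.06]
t 18.55 pos [ 0.5291 -0.1178  0.1864] grip 0.0139 F [-2.   3.9  3. ]
togo cm [-2.2  -0.05 -0.78] deg [ 0.14 -0.34  0.06]
t 18.55 pos [ 0.5291 -0.1178  0.1864] grip 0.0139 F [-2.   3.9  3. ]
togo cm [-4.65 -0.05 -0.96] deg [ 0.14 -0.34  0.06]
t 18.55 pos [ 0.5291 -0.1178  0.1864] grip 0.0139 F [-2.   3.9  3. ]
togo cm [-7.08 -0.05 -0.71] deg [ 0.14 -0.34  0.06]
```

```bash
python3 -m crank '[[1,-0.9,0,-0.5,0,0,0],[1,-1,0,-0.3,0,0,0],[1,-1.1,0,-0.1,0,0,0],[1,-1,0,0,0,0,0],[1,-0.9,0,0.1,0,0,0],[1,-0.9,0,0.1,0,0,0],[1,0,0,0,0,0,0]]'; 
python3 -c "
from h import *
p=grab('scene'); save(p,'s11.png',(180,130,300,250),6)
for t in (80,90,95,100): togo(arc(t))"
```

```text
clock: 19.25
tool_pos: [0.5904, -0.1328, 0.1931]
tool_rot: [-0.38, -3.113, -0.005]
force: [-0.0, 4.5, 1.0]
grip_width: 0.0137
t 19.3 pos [ 0.59   -0.1326  0.1931] grip 0.0138 F [0.3 4.3 2.4]
togo cm [ 1.62 -0.08 -0.25] deg [ 0.15 -0.34  0.08]
t 19.3 pos [ 0.59   -0.1326  0.1931] grip 0.0138 F [0.3 4.3 2.4]
togo cm [-0.82 -0.08 -0.  ] deg [ 0.15 -0.34  0.08]
t 19.3 pos [ 0.59   -0.1326  0.1931] grip 0.0138 F [0.3 4.3 2.4]
togo cm [-2.02 -0.09  0.28] deg [ 0.15 -0.34  0.08]
t 19.3 pos [ 0.59   -0.1326  0.1931] grip 0.0138 F [0.3 4.3 2.4]
togo cm [-3.18 -0.09  0.66] deg [ 0.15 -0.34  0.08]
```

View pics/s11.png

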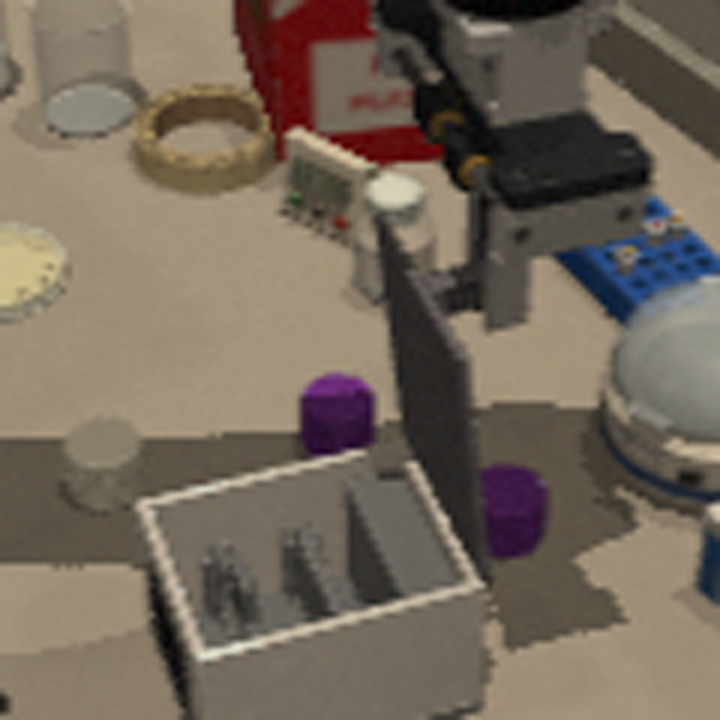

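The flap is nearly upright. I'll push it a little past vertical.

```bash
python3 -m crank '[[1,-0.9,0,0.1,0,0,0],[1,-0.9,0,0.2,0,0,0],[1,-0.8,0,0.2,0,0,0],[1,-0.4,0,0.1,0,0,0],[1,0,0,0,0,0,0]]'; 
python3 -c "
from h import *
p=grab('scene'); save(p,'s12.png',(180,130,300,250),6)
for t in (90,100): togo(arc(t))"
```

```text
clock: 19.8
tool_pos: [0.6198, -0.1399, 0.1859]
tool_rot: [-0.38, -3.111, -0.006]
force: [0.5, 3.0, 1.2]
grip_width: 0.0136
t 19.85 pos [ 0.6197 -0.1399  0.186 ] grip 0.0136 F [-0.8  2.1  0.4]
togo cm [ 2.24 -0.09 -0.69] deg [ 0.17 -0.43  0.07]
t 19.85 pos [ 0.6197 -0.1399  0.186 ] grip 0.0136 F [-0.8  2.1  0.4]
togo cm [-0.12 -0.1  -0.03] deg [ 0.17 -0.43  0.07]
```

View pics/s12.png

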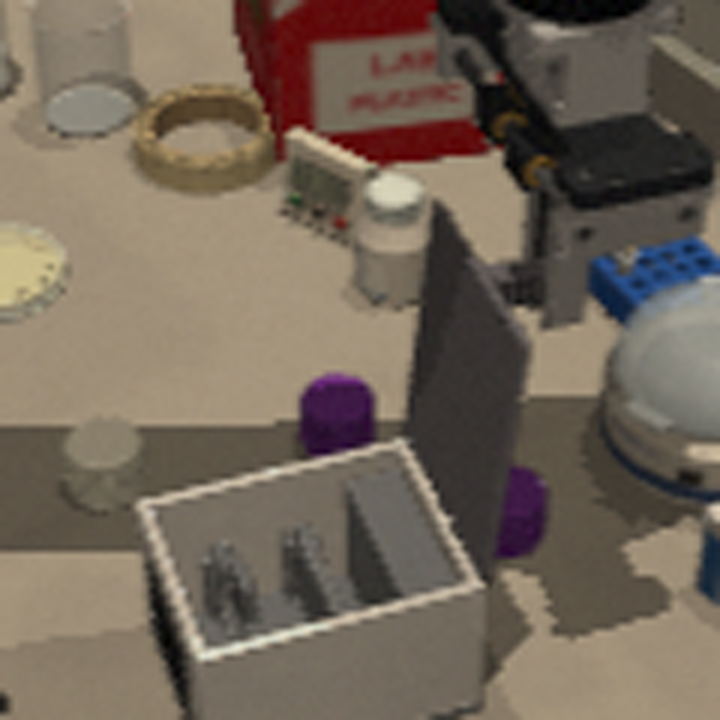

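The flap is at about 99°. I'll release the fin and lift away.

```bash
python3 -m crank '[[-1,0,0,0,0,0,0],[-1,0,0,0,0,0,0],[-1,0,0,0,0,0,0],[-1,0,0,0,0,0,0],[-1,0,0,0,0,0,0],[-1,0,0,-0.5,0,0,0],[-1,0,0,-2,0,0,0],[-1,0,0,-3,0,0,0],[-1,0,0,-3,0,0,0],[-1,0,0,-3,0,0,0]]';python3 -m crank '[[-1,0,0,-2,0,0,0],[-1,4,0,0,0,0,0],[-1,5,0,0,0,0,0],[-1,5,0,0,0,0,0],[-1,5,0,0,0,0,0],[-1,4,0,0,0,0,0],[-1,0,0,0,0,0,0]]'; python3 -c "
from h import *
togo([*unit(-.035,0,0)[:2],.2])
import pickle
p=grab('scene'); save(p,'s13.png',(180,130,300,250),6); pickle.dump(p,open('s13.pkl','wb'))
p=grab('top'); save(p,'t13.png',(200,150,340,280),5); pickle.dump(p,open('t13.pkl','wb'))"
```

```text
clock: 20.85
tool_pos: [0.6184, -0.1413, 0.3034]
tool_rot: [-0.382, -3.108, -0.003]
force: [-0.9, -0.5, 0.4]
grip_width: 0.0899
clock: 21.55
tool_pos: [0.3912, -0.0865, 0.33]
tool_rot: [-0.382, -3.117, -0.001]
force: [1.0, -0.9, -0.2]
grip_width: 0.0937
t 21.55 pos [ 0.3912 -0.0865  0.33  ] grip 0.0937 F [ 1.  -0.9 -0.2]
togo cm [-7.44  0.16 12.99] deg [ 0.04 -0.1   0.04]
```

View pics/s13.png

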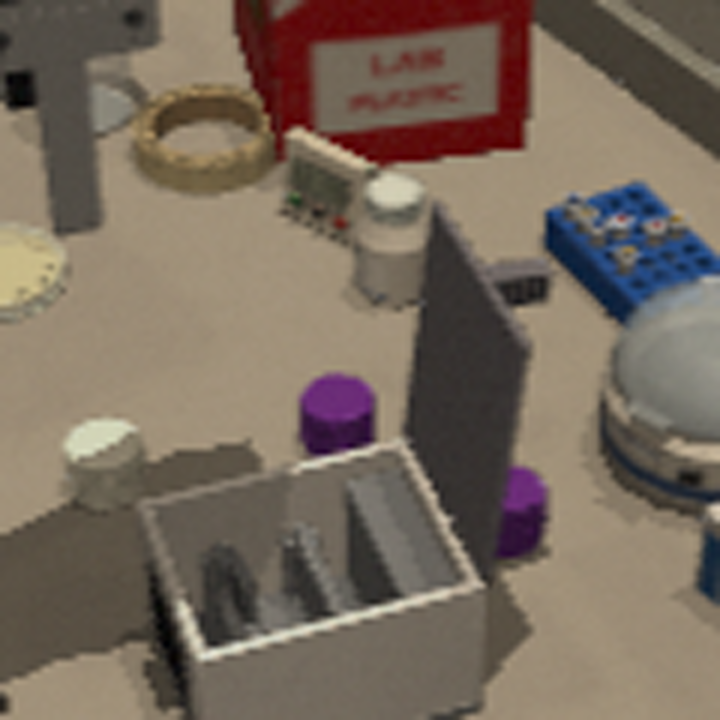

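View pics/t13.png

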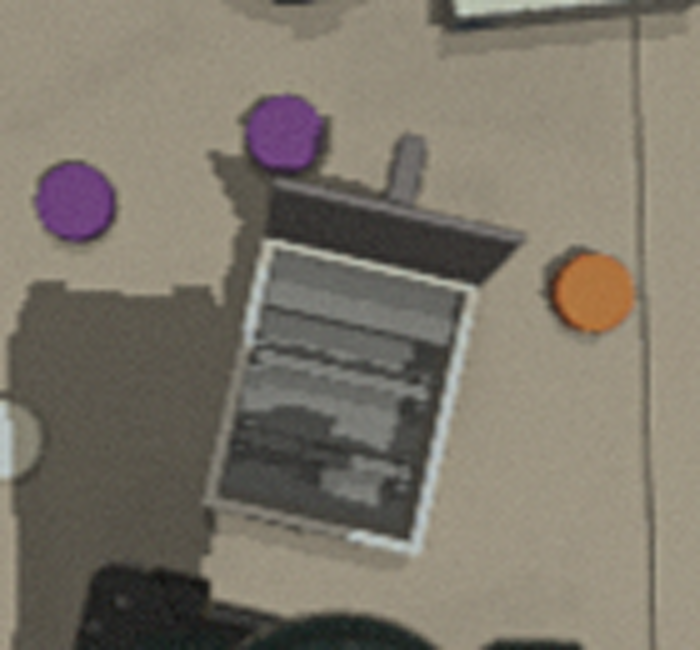

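The flap stands open by itself. Next I need to know which slot holds the tabbed plate, so I'll use depth in the unit frame.

```bash
python3 - <<'E'
from h import *
import pickle
c,s=np.cos(YAW),np.sin(YAW)
for f in('s13','t13'):
    p=pickle.load(open(f+'.pkl','rb')); C=cloud(p).reshape(-1,3)
    d=C-U0; x=(c*d[:,0]+s*d[:,1])*1000; y=(-s*d[:,0]+c*d[:,1])*1000; z=C[:,2]*1000
    m=(abs(x)<72)&(abs(y)<54)&(z>-5)&(z<120)
    print(f,'max z per cell; rows x, cols y -50..50')
    for xb in range(-72,72,6):
        row=[]
        for yb in range(-54,54,12):
            k=m&(x>=xb)&(x<xb+6)&(y>=yb)&(y<yb+12)
            row.append('%4d'%np.median(z[k]) if k.sum() else '   .')
        print('%4d'%xb,''.join(row))
    for n in ('filter_plate','blank_plate'):
        try:
            P=manip.landmark_of(p,n)
            for q in P[:3]: print(n,q['score'],q['location'])
        except Exception as e: print(n,e)
    m=(x>70)&(x<110)&(abs(y)<58)&(z>110)&(z<260)
    print('flap fit dx/dz',np.polyfit(z[m],x[m],1),m.sum())
E
python3 - <<'E'
from h import *
import pickle
p=pickle.load(open('s13.pkl','rb')); save(p,'c13.png',(200,198,265,242),12)
E
```

```text
s13 max z per cell; rows x, cols y -50..50
 -72   93  94  95  93  95  93  96  95  93
 -66   93   .   .   .   .   .   .   .  75
 -60   95   .   .   .   .   .   .   .  68
 -54    .   .   .   .   .   .   8   8  43
 -48   93   .   .   .   .   .   8   8  37
 -42    .   .  61  70  71  69  36  35  50
 -36   94   .  59  73  85  81   .   .  69
 -30   93   .   .   .   .   .   .   .  70
 -24    .   .   .   .   .   .   8   7  65
 -18   96   .   .   .   .   .   5   7  48
 -12   93   .   .   .   .   .   8   8  40
  -6    .   .   .   .   .   .   .   7  35
   0   93   .   .  57  51  40  39  29  50
   6    .   .  60  59  60  59  61  60  77
  12   94   .   .   .  59  57   .   .  63
  18   93   .   .   .   .   .   .   .  58
  24   94   .   .   .   .   .   9   7  46
  30   93  80  73  64  64  52  41  43  43
  36   92  81  79  80  80  79  79  80  79
  42   95  81  80  80  80  79  80  81  82
  48    .  79  79  81  80  80  81  80  81
  54    .  79  80  80  80  80  79  80  81
  60   93  81  81  79  81  82  80  81  81
  66   99  99  95  96  98 101  95  98 103
filter_plate 0.63 [240.3, 219.6]
blank_plate 0.42
[... 521 characters left out ...]
 7
 -12   30   7   7   5   6   8   7   6   7
  -6   39   7   6   7   7   7   6   9   8
   0   59   9   8   8   7   8  10   9  49
   6   63  61  60  58  60  59  57  58  59
  12   57   7   7   6   7   8   8   8  30
  18   17   6   6   7   9   8   7   8   7
  24   30   6   8   7   7   7   7   9   8
  30   48   8  10   8  10   9   7  12  10
  36   80  78  80  78  79  79  78  78  81
  42   80  79  82  79  80  79  79  79  79
  48   80  79  78  79  80  80  80  80  80
  54   82  79  78  80  80  79  79  78  79
  60   79  79  79  80  79  78  79  80  80
  66   97  95  96  95  95  96 100  95  97
filter_plate 0.49 [241.8, 263.1]
blank_plate 0.63 [221.8, 268.5]
flap fit dx/dz [ 0.14636867 53.10950301] 614
```

View pics/c13.png

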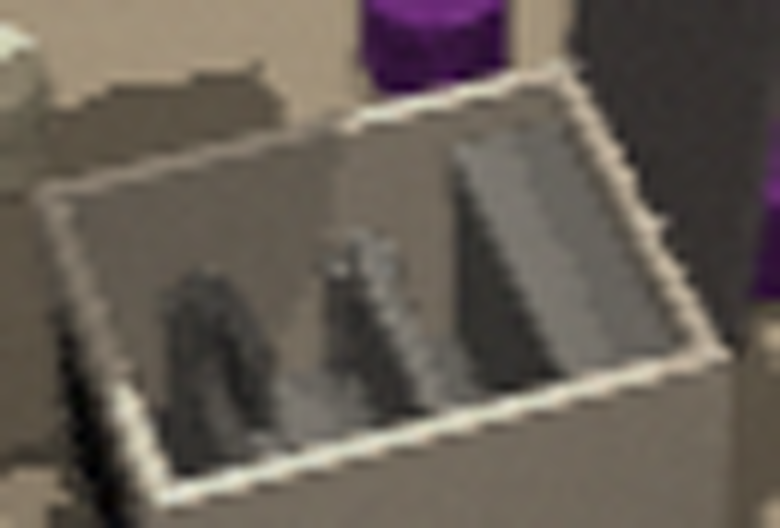

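The tab (z ≈ 84 mm) stands in the front slot, and the plain plate (60 mm) is in the rear slot. In the crop the tab is the loop at (215,370). The flap leans about 8° past vertical. I'll refine the tab centre.

```bash
python3 - <<'E'
from h import *
import pickle
c,s=np.cos(YAW),np.sin(YAW)
for f in('s13','t13'):
    p=pickle.load(open(f+'.pkl','rb')); C=cloud(p).reshape(-1,3)
    d=C-U0; x=(c*d[:,0]+s*d[:,1])*1000; y=(-s*d[:,0]+c*d[:,1])*1000; z=C[:,2]*1000
    for n,m in (('tab',(abs(x+37)<12)&(abs(y)<30)&(z>78)&(z<92)),('frame',(abs(x+37)<12)&(abs(y)<54)&(abs(y)>18)&(z>54)&(z<68)),('blank',(abs(x-10)<12)&(abs(y)<47)&(z>55)&(z<66)),('wallL',(abs(x)<60)&(y>50)&(y<64)&(z>90)&(z<100)),('wallR',(abs(x)<60)&(y<-50)&(y>-64)&(z>90)&(z<100))):
        if m.sum(): print(f,n,m.sum(),x[m].mean().round(1),x[m].min().round(1),x[m].max().round(1),'y',y[m].mean().round(1),y[m].min().round(1),y[m].max().round(1),'z',z[m].mean().round(1), 'slope',np.polyfit(y[m],x[m],1)[0].round(3) if n!='tab' else '')
togo([*unit(-.0375,0,0)[:2],.15])
E
```

```text
s13 tab 24 -37.8 -41.8 -32.3 y -1.6 -13.8 14.5 z 83.1 slope 
s13 frame 24 -37.3 -44.6 -27.2 y 36.8 -18.5 53.6 z 59.6 slope 0.051
s13 blank 43 7.5 3.4 12.1 y 12.0 -20.0 44.9 z 59.8 slope -0.009
s13 wallL 94 -2.9 -59.9 59.0 y 55.5 51.5 63.5 z 94.3 slope 2.153
s13 wallR 102 -1.9 -58.8 58.3 y -56.8 -61.2 -51.2 z 94.2 slope 1.294
t13 tab 33 -37.0 -41.7 -32.7 y 2.3 -10.9 14.6 z 83.5 slope 
t13 frame 75 -37.0 -47.5 -29.4 y -4.1 -53.9 51.3 z 59.1 slope 0.003
t13 blank 96 8.0 4.0 12.2 y -0.0 -46.5 46.8 z 59.6 slope -0.01
t13 wallL 115 -0.3 -59.3 60.0 y 58.6 55.1 62.1 z 94.6 slope 1.084
t13 wallR 130 -0.1 -58.9 59.2 y -55.3 -60.7 -50.5 z 94.5 slope 5.396
t 21.85 pos [ 0.3948 -0.0874  0.3288] grip 0.0939 F [ 0.6 -0.8  0.5]
togo cm [-6.87  0.26 17.85] deg [-0.27 -0.26 -0.07]
```

```bash
python3 -m crank '[[-0.15,-2,0,1,-0.2,-0.2,0],[-0.15,-2.5,0.1,3,0,0,0],[-0.15,-2,0.1,4,0,0,0],[-0.15,-0.8,0,4,0,0,0],[-0.15,0,0,3,0,0,0],[-0.15,0,0,1.5,0,0,0],[-0.15,0,0,0,0,0,0],[-0.15,0,0,0,0,0,0]]'; python3 -c "
from h import *
togo([*unit(-.0373,0.001,0)[:2],.037])
p=grab('scene'); save(p,'s14.png',(180,130,300,250),6)"
```

```text
clock: 22.65
tool_pos: [0.4728, -0.1092, 0.1544]
tool_rot: [-0.389, -3.111, 0.022]
force: [-0.5, -0.5, 0.5]
grip_width: 0.0539
t 22.65 pos [ 0.4728 -0.1092  0.1544] grip 0.0539 F [-0.5 -0.5  0.5]
togo cm [ 1.23  0.66 11.74] deg [-0.84 -0.26 -0.27]
```

View pics/s14.png

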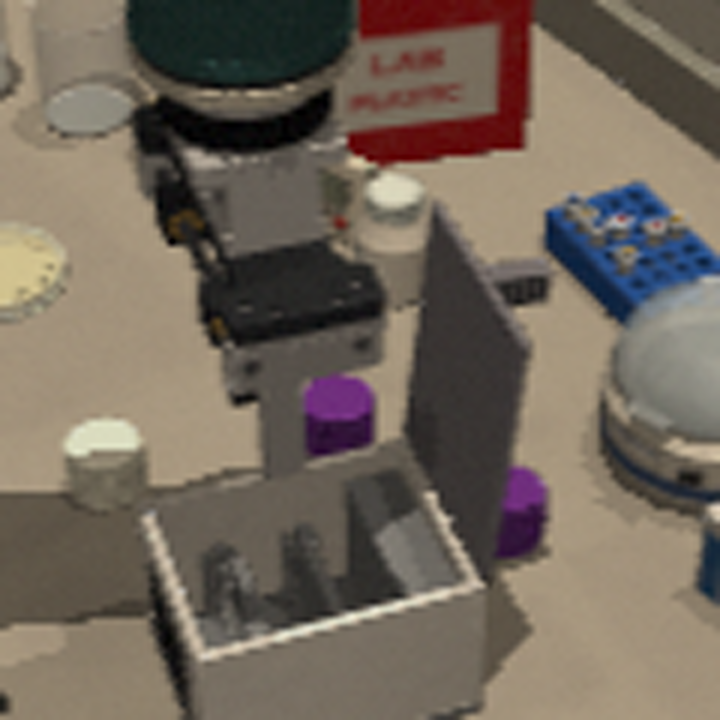

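```bash
python3 -m crank '[[-0.15,0.7,0.4,1,-0.8,-0.2,-0.3],[-0.15,0.4,0.2,1.5,0,0,0],[-0.15,0,0,1.5,0,0,0],[-0.15,0,0,0,0,0,0],[-0.15,0,0,0,0,0,0]]'; python3 -c "
from h import *
togo([*unit(-.0373,0.001,0)[:2],.037])"
```

```text
clock: 23.2
tool_pos: [0.4645, -0.0992, 0.1157]
tool_rot: [0.379, 3.112, 0.007]
force: [0.8, -0.8, -0.5]
grip_width: 0.054
t 23.2 pos [ 0.4645 -0.0992  0.1157] grip 0.054 F [ 0.8 -0.8 -0.5]
togo cm [ 0.28 -0.3   7.87] deg [0.31 0.34 0.13]
```

```bash
python3 -m crank '[[-0.15,0.3,-0.3,1,0.3,0.3,0.1],[-0.15,0,0,1,0,0,0],[-0.15,0,0,1,0,0,0],[-0.15,0,0,0,0,0,0]]'; python3 -c "
from h import *
togo([*unit(-.0373,0.001,0)[:2],.037])
p=grab('scene'); save(p,'s15.png',(190,160,290,250),7)"
```

```text
clock: 23.6
tool_pos: [0.4614, -0.1013, 0.0846]
tool_rot: [0.381, 3.115, 0.001]
force: [0.5, 0.8, -0.4]
grip_width: 0.0542
t 23.6 pos [ 0.4614 -0.1013  0.0846] grip 0.0542 F [ 0.5  0.8 -0.4]
togo cm [-0.    0.01  4.76] deg [0.07 0.16 0.05]
```

View pics/s15.png

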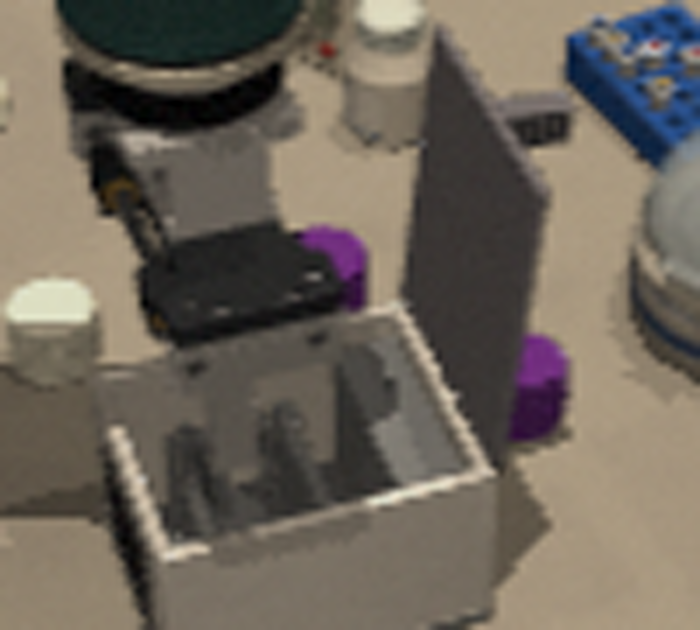

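The near finger (crop 232,430) comes down in front of the tab with room to spare. Continuing.

```bash
python3 -m crank '[[-0.15,0,0,1.2,0,0,0],[-0.15,0,0,1.2,0,0,0],[-0.15,0,0,0.8,0,0,0],[-0.15,0,0,0.6,0,0,0],[-0.15,0,0,0.5,0,0,0],[-0.15,0,0,0.3,0,0,0],[-0.15,0,0,0,0,0,0]]'; python3 -c "
from h import *
togo([*unit(-.0373,0.001,0)[:2],.037])"
```

```text
clock: 24.35
tool_pos: [0.4646, -0.1021, 0.0377]
tool_rot: [0.382, 3.111, 0.004]
force: [-14.4, 3.3, 22.3]
grip_width: 0.0542
t 24.35 pos [ 0.4646 -0.1021  0.0377] grip 0.0542 F [-14.4   3.3  22.3]
togo cm [0.32 0.01 0.07] deg [0.19 0.42 0.01]
```

There is contact of about 22 N, so I'll back up a little and look.

```bash
python3 -m crank '[[-0.15,0,0,-0.4,0,0,0],[-0.15,0,0,-0.2,0,0,0],[-0.15,0,0,0,0,0,0]]'; python3 -c "
from h import *
togo([*unit(-.0373,0.001,0)[:2],.037])
p=grab('scene'); save(p,'s16.png',(190,160,290,250),7);p=grab('top'); save(p,'t16.png',(200,150,340,280),5)"
```

```text
clock: 24.65
tool_pos: [0.4649, -0.1022, 0.0441]
tool_rot: [0.382, 3.11, 0.004]
force: [0.2, 0.1, 0.0]
grip_width: 0.0537
t 24.65 pos [ 0.4649 -0.1022  0.0441] grip 0.0537 F [0.2 0.1 0. ]
togo cm [0.36 0.01 0.7 ] deg [ 0.21  0.46 -0.01]
```

View pics/s16.png

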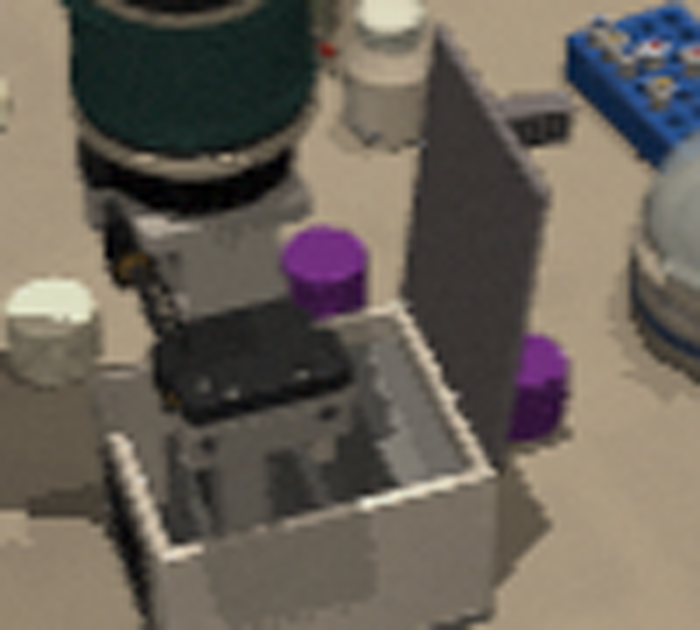

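View pics/t16.png

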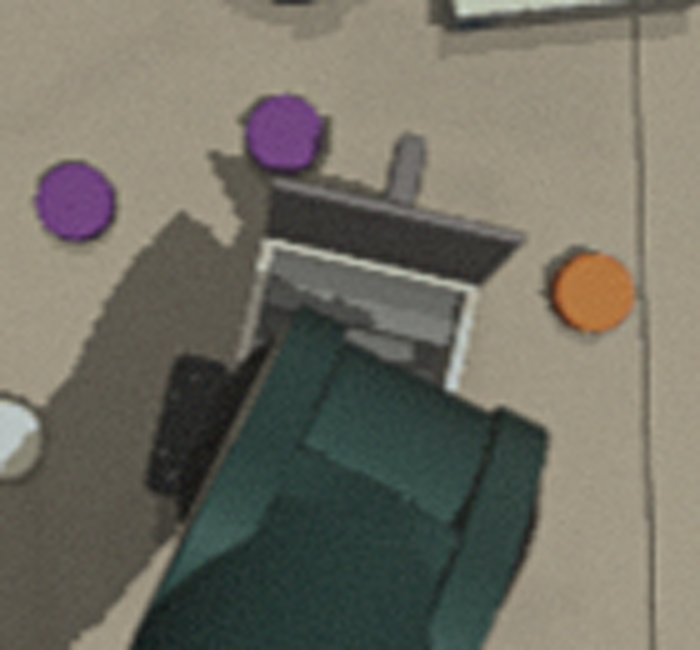

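The fingertips probably touched the plate's top frame edge. They are now about 6 mm above it with the tab between them, so I'll correct x and close.

```bash
python3 -m crank '[[-0.15,0.35,0,0.1,0.2,0.4,0],[-0.15,0,0,0,0,0,0]]'; python3 -m crank '[[1,0,0,0,0,0,0],[1,0,0,0,0,0,0],[1,0,0,0,0,0,0],[1,0,0,0,0,0,0],[1,0,0,0,0,0,0],[1,0,0,0,0,0,0],[1,0,0,0,0,0,0]]'; python3 -c "
from h import *
togo([*unit(-.0373,0.001,0)[:2],.043])"
```

```text
clock: 24.95
tool_pos: [0.4609, -0.1013, 0.0424]
tool_rot: [-0.383, -3.118, 0.001]
force: [0.1, 0.7, -0.3]
grip_width: 0.0541
clock: 25.65
tool_pos: [0.4608, -0.1011, 0.0422]
tool_rot: [-0.383, -3.117, 0.001]
force: [0.0, -0.4, 0.8]
grip_width: 0.0255
t 25.65 pos [ 0.4608 -0.1011  0.0422] grip 0.0255 F [ 0.  -0.4  0.8]
togo cm [-0.08  0.01 -0.08] deg [-0.03 -0.04  0.01]
```

The tab is gripped at 25.5 mm. Lifting gently, straight up.

```bash
python3 -m crank '[[1,0,0,0,0,0,0],[1,0,0,-0.5,0,0,0],[1,0,0,-0.7,0,0,0],[1,0,0,-0.8,0,0,0],[1,0,0,0,0,0,0]]'; python3 -c "
from h import *
togo([*unit(-.0373,0.001,0)[:2],.2])
p=grab('scene'); save(p,'s17.png',(190,160,290,250),7)"
```

```text
clock: 26.15
tool_pos: [0.4608, -0.1013, 0.0641]
tool_rot: [-0.383, -3.118, 0.001]
force: [-0.3, 0.8, -0.9]
grip_width: 0.0259
t 26.15 pos [ 0.4608 -0.1013  0.0641] grip 0.0259 F [-0.3  0.8 -0.9]
togo cm [ -0.06   0.02 -13.59] deg [-0.04 -0.03 -0.01]
```

View pics/s17.png

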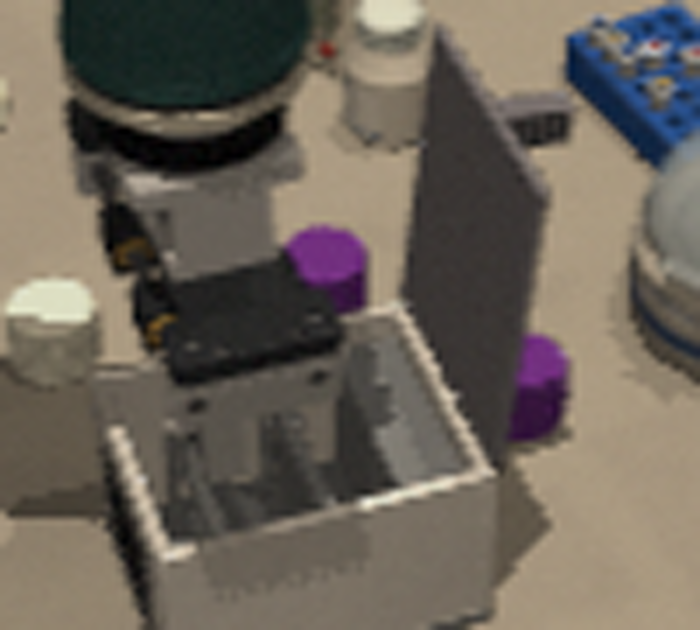

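No jamming force. I'll continue the lift.

```bash
python3 -m crank '[[1,0,0,-1,0,0,0],[1,0,0,-1.2,0,0,0],[1,0,0,-1.2,0,0,0],[1,0,0,-1,0,0,0],[1,0,0,0,0,0,0]]'; python3 -m crank '[[1,0,0,-1.5,0,0,0],[1,0,0,-2,0,0,0],[1,0,0,-2,0,0,0],[1,0,0,-2,0,0,0],[1,0,0,-2,0,0,0],[1,0,0,0,0,0,0],[1,0,0,0,0,0,0]]'; python3 -c "
from h import *
togo([.474,-.437,.2])
p=grab('scene'); save(p,'s18.png',(180,120,300,240),6)"
```

```text
clock: 26.7
tool_pos: [0.4608, -0.1014, 0.1121]
tool_rot: [-0.383, -3.118, 0.001]
force: [0.2, 0.3, -0.8]
grip_width: 0.0254
clock: 27.4
tool_pos: [0.4599, -0.1007, 0.2101]
tool_rot: [-0.382, -3.117, -0.0]
force: [-0.2, 1.4, -1.4]
grip_width: 0.0258
t 27.4 pos [ 0.4599 -0.1007  0.2101] grip 0.0258 F [-0.2  1.4 -1.4]
togo cm [ -9.49 -32.29   1.  ] deg [-0.   -0.08  0.02]
```

View pics/s18.png

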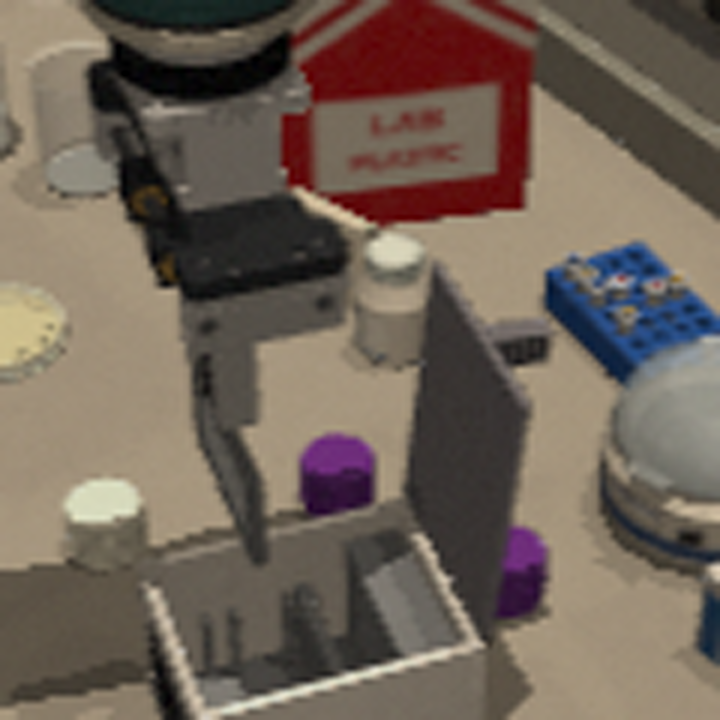

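The plate hangs clear of the unit and upright, and the rear plate is still in place. Moving sideways to the tray.

```bash
python3 -m crank '[[1,0,-1.5,0,0,0,0],[1,0,-3,0,0,0,0],[1,0,-3,0,0,0,0],[1,0,-3,0,0,0,0],[1,-0.5,-3,0,0,0,0],[1,-0.5,-3,0,0,0,0],[1,-1,-3,0,0,0,0],[1,-1,-3,0,0,0,0],[1,-1,-3,0,0,0,0],[1,0,0,0,0,0,0]]'; python3 -c "
from h import *
togo([.474,-.437,.18])"
```

```text
clock: 28.45
tool_pos: [0.4325, -0.3652, 0.1994]
tool_rot: [-0.374, -3.105, -0.001]
force: [0.2, 0.7, -0.4]
grip_width: 0.0255
t 28.45 pos [ 0.4325 -0.3652  0.1994] grip 0.0255 F [ 0.2  0.7 -0.4]
togo cm [-5.76 -5.98  1.87] deg [-0.08 -0.84  0.27]
```

```bash
python3 -m crank '[[1,-1.2,-1.2,1,0,-0.4,0],[1,-1.4,-1.4,1,0,-0.4,0.2],[1,-1.4,-1.4,1,0,0,0],[1,-1,-1,1,0,0,0],[1,-0.5,-0.6,0.8,0,0,0],[1,0,0,0.4,0,0,0],[1,0,0,0,0,0,0],[1,0,0,0,0,0,0]]'; python3 -c "
from h import *
togo([.474,-.437,.145])"
```

```text
clock: 29.25
tool_pos: [0.4704, -0.4319, 0.1373]
tool_rot: [-0.382, -3.109, -0.005]
force: [0.6, -0.3, 0.2]
grip_width: 0.0252
t 29.25 pos [ 0.4704 -0.4319  0.1373] grip 0.0252 F [ 0.6 -0.3  0.2]
togo cm [-0.46 -0.41 -0.78] deg [ 0.12 -0.57 -0.02]
```

```bash
python3 -m crank '[[1,-0.3,-0.3,-0.4,0.1,-0.5,0],[1,0,0,0,0,0,0],[1,0,0,0,0,0,0],[1,0,0,0,0,0,0],[1,0,0,0,0,0,0],[1,0,0,0,0,0,0]]'; python3 - <<'E'
from h import *
togo([.474,-.437,.145])
b=__import__('pickle').load(open('scene0.pkl','rb'))
p=grab('scene'); save(p,'s19.png',None,1.5); C=cloud(p)
q=C.reshape(-1,3); m=(abs(q[:,0]-.474)<.06)&(abs(q[:,1]+.437)<.08)&(q[:,2]>.06)&(q[:,2]<.155); print('plate',m.sum(),q[m].mean(0),q[m].min(0),q[m].max(0))
c,s=np.cos(YAW),np.sin(YAW); d=q-U0;x=c*d[:,0]+s*d[:,1];y=-s*d[:,0]+c*d[:,1];z=q[:,2]
m=(x>.07)&(x<.11)&(abs(y)<.058)&(z>.11)&(z<.26);print('flap lean rad',np.pi/2+np.arctan(np.polyfit(z[m],x[m],1)[0]))
m=(abs(x-.009)<.008)&(abs(y)<.046)&(z>.05)&(z<.07);print('blank top',m.sum(),z[m].max())
p2=grab('top'); save(p2,'t19.png',None,1.5); C2=cloud(p2)
for P,Q in ((p2,C2),(p,C)):
  k=Q.reshape(-1,3); m=(abs(k[:,0]-.47)<.035)&(abs(k[:,1]-.077)<.035)&(k[:,2]>.028)&(k[:,2]<.045); print('cap',m.sum(),k[m].mean(0) if m.sum() else '')
b2=__import__('pickle').load(open('top0.pkl','rb'))
for n in('small_bottle','dish','film_box'):
    r=manip.landmark_of(p2,n); print(n,[(round(e['score'],2),np.round(e['location'])) for e in r[:2]])
E
```

```text
clock: 29.85
tool_pos: [0.4736, -0.435, 0.1438]
tool_rot: [0.381, 3.116, -0.0]
force: [-0.7, -0.4, -0.7]
grip_width: 0.0258
t 29.85 pos [ 0.4736 -0.435   0.1438] grip 0.0258 F [-0.7 -0.4 -0.7]
togo cm [-0.09 -0.18 -0.12] deg [0.   0.16 0.04]
plate 268 [ 0.47122416 -0.43924113  0.13050466] [ 0.45845046 -0.48449554  0.11035515] [ 0.48372091 -0.38571356  0.15493702]
flap lean rad 1.6731133163237162
blank top 50 0.0635972585812874
cap 196 [0.47143279 0.08006392 0.03366612]
cap 101 [0.46951386 0.07577828 0.03356484]
small_bottle [(0.68, array([153., 177.]))]
dish [(0.75, array([229., 128.]))]
film_box [(0.82, array([145., 312.]))]
```

View pics/s19.png

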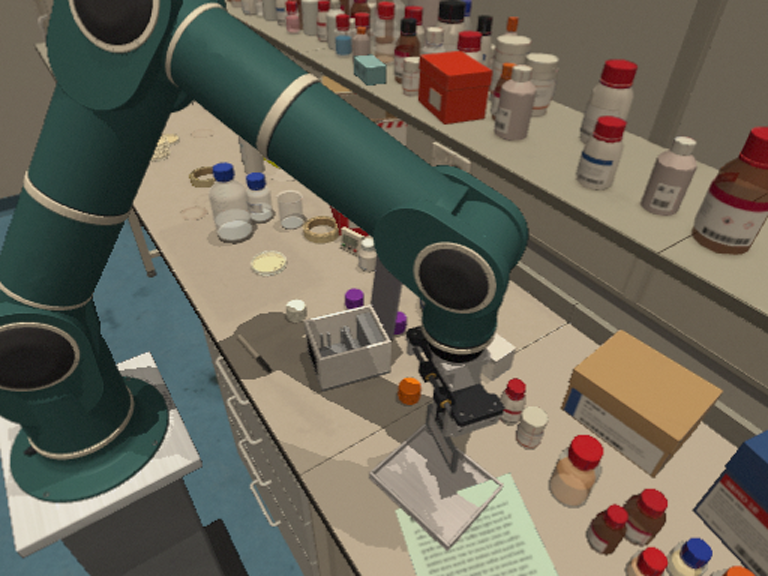

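View pics/t19.png

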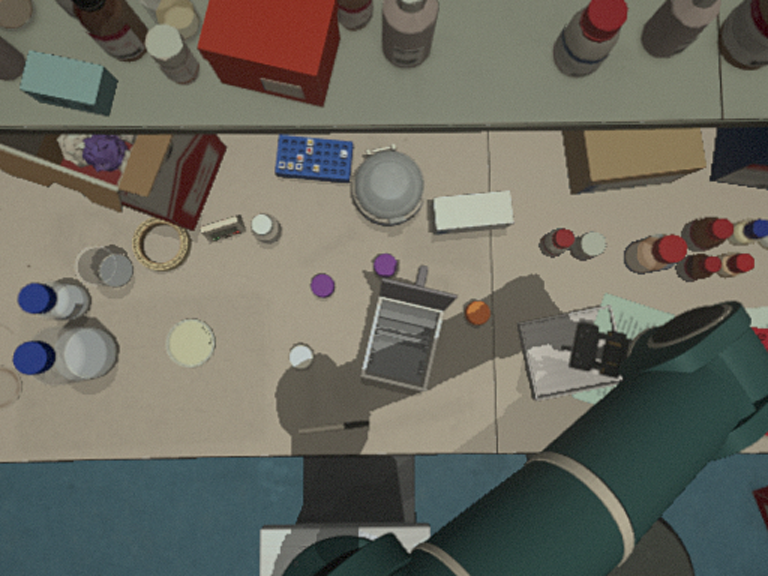

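The plate hangs upright over the tray (scene px 445,440), the flap is open, the cap stands at (297,310), and the bystanders haven't moved. Handing in.

```bash
python3 -m crank '[[1,0,0,0,0,0,0],[1,0,0,0,0,0,0],[1,0,0,0,0,0,0]]'; python3 -c "
from h import *
print(abs(manip.sense()['qd']).max()); print(manip.job_done())"
```

```text
clock: 30.4
tool_pos: [0.4735, -0.435, 0.1435]
tool_rot: [0.381, 3.116, -0.0]
force: [0.3, -0.1, -0.9]
grip_width: 0.0257
0.0012366342884445277
the job is handed in; nothing more can be done
None
```

I carried out the whole sequence and handed the job in at about 30 s of the allowed 72. No verdict was reported.

**What I did:** I lifted the white dust cap off the flap and stood it open side down on the bare worktop. I then swung the flap up past upright and let go of it. Last, I drew the tabbed filter plate out of the front slot and held it over the tray.

**Last checks:**

| Item | Measured | Wanted |
|---|---|---|
| Filter plate position | (0.471, −0.439) | within 40 mm of the tray centre, about (0.474, −0.437) |
| Filter plate lower edge | about 0.11 m up | 0.05–0.25 m |
| Grip on the tab | 25.7 mm opening; arm almost still (at most 0.0012 rad/s) | held still |
| Flap angle | about 1.67–1.7 rad | 1.3 rad or more |
| Blanking plate top | about 60 mm up, in its slot | left in place |
| Cap top | 34 mm up, standing upright at (0.47, 0.08) | standing on the worktop |
| Bottle and dish | network positions within 1 pixel of the start | moved less than 25 mm |
| Carton | up to 4 pixels (about 11 mm by my estimate) on the network position, no visible change in the picture | moved less than 25 mm |

**What disagreed or went wrong:**
- **Tool height:** by the camera, the fingertips sat about 30 mm above the reported TCP rather than 8 mm below it. My first attempt to grip the cap closed in the air above it. I corrected for this by eye and touch.
- **Contact on the plate:** on the way down to the tab, the tool pressed on something with about 22 N upward and 14 N sideways. I took it to be the fingertips on the plate's frame, but did not confirm that. I backed off 6 mm before gripping.

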